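# Turn an idler shaft over in a tilting V-block and lay it in its rest

## Robot

A 6-joint arm with a two-finger parallel gripper is mounted at the origin on a cart in front of the work surface, level with it; the furniture and walls round the work are solid. World frame = base frame: x ahead of the robot, y to its left, z up, the work surface at z = 0. Lengths are in m, angles in rad, forces in N, time in s.
With the tool pointing down it reaches from about 0.375 to 0.975 m from the base axis. Payload 3.8 kg.
Tool frame: the origin (TCP) lies at the very end of the fingers, on their centre line; the grasp point (between the pads) lies bot.grasp_offset behind it (bot.grasp_offset is the distance from the TCP to the grasp point, in m); y points along the fingers, x is the direction in which the jaws open and shut, and the axes are right-handed (so a half turn about y gives the same grasp; the last joint's range is limited). The gripper opens to 85 mm and grips with 20 to 120 N. Pads are 22 mm wide; open, the fingers measure 114 mm over their backs; the gripper's body (76 mm by 85 mm) begins 54 mm behind the grasp point. The pads swing forward as they close: fully open they stand 13 mm farther back than shut.
Start: joints at [1.25, 0.264, 1.604, -0, 1.274, -0.037], TCP at [0.189, 0.648, 0.231] pointing down, gripper open.
Joint ranges: [-2.63, 2.63], [-0.94, 2.18], [0.31, 2.57], [-1.31, 4.45], [0, 2.66], [-2.55, 2.55]. Speed limits (rad/s): [2.57, 2.57, 3.14, 3.14, 3.14, 3.14].

## Interface

Orientations are given as a rotation vector (axis times angle).
In Python, from workcell import sensors, read_camera, job, bot gives the robot as it stands.
- The arm moves only by the tool arm_command, never from a script. Its argument "deltas" is a list of rows, each a list of 4 numbers: the shift along the tool's x, y, z in m, then the turn about the tool's y in rad. A call has 1 to 20 rows; each row shifts and turns the commanded pose from where the row before left it, along the tool's axes as they then stand; what a row does not reach is not made up. A row lasts 1/8 s, in which the tool goes at most 62.5 mm and 10.7 degrees, less where a joint would pass 70% of its speed; a pose out of reach is approached as far as the arm can. A call is refused whole if a number of a shift passes 0.0625 or a number of a turn 0.188, either way. A call with a gripper value outside its range is refused whole. "fingers" is the finger opening in m, from 0 to 0.0854, set as the call begins (left out, the last holds). The fingers move at their own pace and stop on an object; "newtons" is the grip in N (left out, the last holds). Time passes only in rows, so rows that do not move let the fingers close. It gives the time, the measured TCP pose, the force and the opening at its end, in the units of the state.
- sensors.read_state(): the state, without advancing time (a new reading comes with each control period).
- read_camera(name): name is "scene" or "top" or "wrist"; returns a dict with "color" (480x640x3 uint8, red, green, blue), "vfov" (degrees; the focal length in pixels is half the picture's height over the tangent of half this angle, whatever the lens; pixels are square), "cx", "cy" (the principal point, pixels), "dist_coeffs" ([k1, k2, p1, p2, k3] as OpenCV has them; the pictures are not rectified), "R" (3x3) and "t" (3): a world point X has camera coordinates R X + t; the wrist camera has in their place "T_tool_cam" (4x4, takes a point from camera to tool coordinates, whose origin is the TCP and whose axes are the tool frame's). Camera axes: x right, y down, z forward; pixel columns grow to the right and rows downward; lengths in m; the calibration is good to about 2 mm. A picture is of the moment at which its call begins: read the wrist's pose just before it. There is no depth.
- job.finish_job(): hands the job in, once; it reports no verdict.
The state is a dict: "time": time; "q": joint angles; "joint_vel": joint speeds; "joint_torque": joint torques, N m; "tool_pos": TCP position; "tcp_rot": TCP orientation; "wrist_force": force on the tool from outside, world axes, zero at the start; "torque": the same for the moment, N m; "width": opening from 0.0 (shut) to 1.0 (fully open).
Only numpy, scipy, OpenCV 4.12 (cv2) and the standard library are available. Lean on these libraries where they do the work, as an engineer would, in place of code of your own. Each camera call takes 0.05 s, during which the arm holds its last target.

## Task

Take the idler shaft out of the blue storage block, stand it in the raised V-block, plain end on the foot stop, and let go; then tip the V-block down level (the yellow tab is there to push on) so that the shaft lies in it, free of the gripper. Then take the shaft again and lay it in both forks of the shaft rest, centred, with the brass end at the red fork, and let go. Do not drop the shaft on the cabinet top, and leave the loose things round about where they are.

Things in the scene. Friction and masses are not known exactly. Their poses are not given: they have to be found in the camera images.
- idler_shaft: straight round steel shaft, 16 mm diameter, 150 mm long, 0.1 kg, the last 28 mm at one end brass coloured. Origin: centre of the plain (foot) end face; its z axis runs along the shaft to the brass end. It starts upright, foot 10 mm above the cabinet top, standing 35 mm deep in the blue storage block.
- shaft_mid (a point): middle of the shaft on its axis, 75 mm from either end
- brass_end (a point): centre of the brass end face of the shaft
- storage_block: fixed blue block, 60 x 60 mm, 45 mm high, with an upright 19 mm bore 35 mm deep in the centre of its top. Origin: centre of its underside.
- v_block_base: fixed grey base of the tilting V-block, 60 mm (x) by 166 mm (y), 8 mm thick. Origin: centre of its underside. The hinge pin runs along its x axis, 70 mm from the origin on the +y side and 22 mm high; its own -y is the direction in which the cradle lies when level.
- v_cradle (a joint): angle of the hinged V cradle above level (rad): 0 = lying level on its stop, V opening upwards; it starts raised at 1.2 to 1.35 (stop at 1.40), nearly upright, V opening towards the base's +y. Stiff hinge: it stays where it is left, with or without the shaft, and needs about 2 to 4 N at the tab to move.
- v_hinge (a point): middle of the hinge pin of the V-block; axes as v_seat
- v_seat (a point): centre of the place for the shaft's foot: on the face of the foot stop (8 mm from the hinge pin along the cradle, 31 mm above it when level), on the line where the axis of a 16 mm shaft lies in the V. Axes turn with the cradle: its -y runs along the V away from the hinge, z is the direction in which the V opens, x is the hinge line.
- v_mid (a point): point on the line of the seated shaft's axis, 53 mm along the V from v_seat, midway between the two V plates (90 degrees, 46 mm wide, 12 mm thick, centres 41 mm to either side of it). The shaft is free there for 70 mm; the cradle's flat spine lies 27 mm below its axis. Beyond the second V plate the shaft's last 50 mm stand free. Axes as v_seat.
- push_tab (a point): centre of the front face of the yellow push tab (24 x 26 mm) on the cradle: 140 mm along the V from the hinge pin, 47 mm to the -x side of the shaft axis, its face level with the shaft axis and looking the way the V opens. Axes as v_seat. Its steel arm runs back to the second V plate 35 to 42 mm to the side of the shaft axis.
- shaft_rest: fixed dark base plate 60 mm (x) by 150 mm (y), 8 mm thick, with two V forks (90 degrees, 46 mm wide, 12 mm thick) 52 mm either side of its centre along its y axis: the red fork on the -y side, the grey one on the +y side. Origin: centre of the underside.
- rest_seat (a point): point midway between the two forks at the height of the axis of a shaft lying in them, 45 mm above the cabinet top; axes as shaft_rest, y along the shaft
- brass_bush: loose brass flange bush, 38 mm wide, 34 mm high, a bystander. Origin: centre of its underside.
- hex_nut: loose large hex nut, 34 mm, 14 mm high, a bystander. Origin: centre of its underside.
- padlock: loose small brass-coloured padlock lying flat, 55 x 36 x 16 mm, a bystander. Origin: centre of its underside.
- drive_ring: loose black ring, 63 mm wide, 22 mm high, a bystander at the back. Origin: centre of its underside.
Not all that is in view belongs to the job. Of the things like the idler_shaft, leave any that is green; of the rest the smaller one is meant.

How it is judged:
By the outcome, as a careful person would: the job done as asked, in the order asked, and still so for the second after the job is handed in, with the robot touching nothing.
It also fails if it takes over 69 s, if anything falls off the work surface, if the arm or the gripper's body presses on something with over 40 N, if the wrist force passes 120 N, or if a joint passes its speed limit or range.

## Working session

There is one attempt and no reset: what is moved stays moved. The work goes in short steps, Python scripts to look and compute and a tool call to move; the robot and the scene stay as the last step left them, time stands still between calls to the robot, and variables do not carry over. Pictures are saved under pics/ and viewed, and the job is handed in when it is done.

Besides the shell and the picture viewer there is one more tool, called after "Request:" as a command line: name --pt "numbers of a row" for each row, then --argument value for the rest. arm_command: Moves the arm, as the interface text tells. Its arguments: {"type":"object","properties":{"deltas":{"type":"array"},"fingers":{"type":"number"},"newtons":{"type":"number"}},"required":["deltas"]}

```bash
ls -la; mkdir -p pics
python3 - <<'E'
from workcell import sensors, read_camera, job, bot
import cv2,numpy as np
print(sensors.read_state()); print(bot.grasp_offset)
for n in ["scene","top"]:
    c=read_camera(n); cv2.imwrite(f"pics/{n}0.png",c["color"][:,:,::-1])
    print(n,{k:v for k,v in c.items() if k!="color"})
E
```

```text
total 12
drwxr-xr-x  3 agent agent 4096 Dec  6 23:59 .
drwxr-xr-x 23 root  root  4096 Dec  6 23:59 ..
drwxr-xr-x  2 agent agent 4096 Dec  6 23:59 pics
{'time': 0.0, 'q': array([ 1.25007946e+00,  2.64820117e-01,  1.60534431e+00, -1.24939286e-05,
        1.27368233e+00, -3.68570251e-02]), 'joint_vel': array([ 0.0001533 ,  0.00022098,  0.00137939, -0.00011596, -0.00063412,
        0.0012514 ]), 'joint_torque': array([-2.61681871e-04, -5.15122783e+01, -3.67304707e+01, -1.39619929e-04,
        1.33323896e-02, -2.52726215e-05]), 'tool_pos': array([0.1887962 , 0.64731874, 0.22993292]), 'tcp_rot': array([-1.3315419 , -0.99625014,  0.99931866]), 'wrist_force': array([-0.47303951, -0.62689206,  0.11859674]), 'torque': array([ 3.13265734e-05,  1.36239408e-03, -6.23856752e-02]), 'width': 0.9976068022826197}
0.0187
scene {'vfov': 49.96253714786069, 'cx': 320.9915132178705, 'cy': 246.14513689399337, 'dist_coeffs': array([-0.13004745,  0.        ,  0.        ,  0.        ,  0.        ]), 'R': array([[-7.88488319e-01, -6.15049664e-01, -2.87295856e-04],
       [-4.38285733e-01,  5.62206084e-01, -7.01305879e-01],
       [ 4.31499464e-01, -5.52845576e-01, -7.12860422e-01]]), 't': array([0.49284307, 0.37172331, 0.68040129])}
top {'vfov': 44.86453858403397, 'cx': 322.95974498758517, 'cy': 235.85764554598384, 'dist_coeffs': array([-0.12679984,  0.        ,  0.        ,  0.        ,  0.        ]), 'R': array([[ 0.03012845, -0.99910022, -0.02984995],
       [-0.98796684, -0.02523371, -0.15259352],
       [ 0.15170299,  0.03408817, -0.98783814]]), 't': array([0.00855354, 0.61817336, 1.00048607])}
```

View pics/scene0.png

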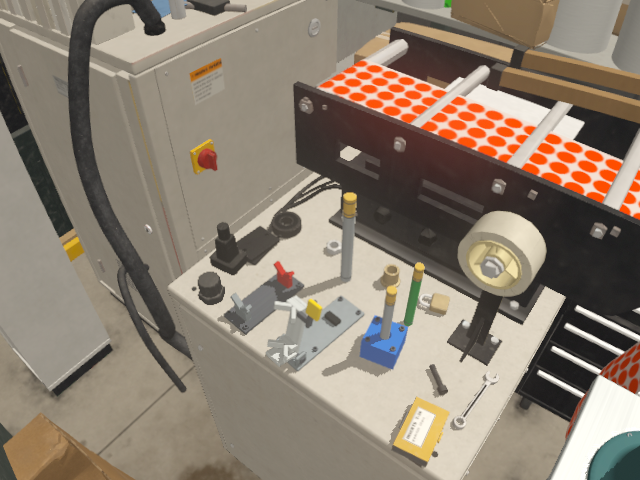

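View pics/top0.png

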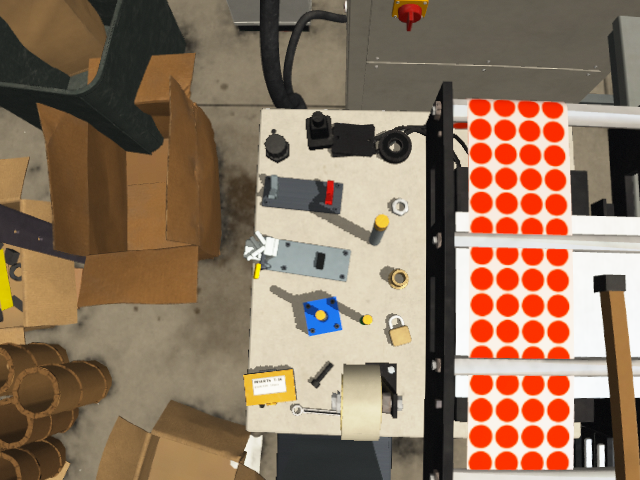

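The candidates for the shaft are: the one in the blue block (top 319,315; scene 390,300), the green one (top 366,319; scene 414,290), which is excluded, and the large free-standing one (top 380,230; scene 348,235), which is bigger. I choose the one in the blue block. Next come close crops.

```bash
cat > h.py <<'E'
import cv2,numpy as np
from workcell import sensors, read_camera, job, bot
from scipy.spatial.transform import Rotation as Ro
def K(c):
    f=240/np.tan(np.radians(c["vfov"])/2); return np.array([[f,0,c["cx"]],[0,f,c["cy"]],[0,0,1.]])
def RT(c,st=None):
    if "R" in c: return c["R"],c["t"]
    T=np.eye(4);T[:3,:3]=Ro.from_rotvec(st["tcp_rot"]).as_matrix();T[:3,3]=st["tool_pos"]
    M=np.linalg.inv(T@c["T_tool_cam"]); return M[:3,:3],M[:3,3]
def proj(c,X,st=None):
    R,t=RT(c,st); return cv2.projectPoints(np.atleast_2d(np.float64(X)),cv2.Rodrigues(R)[0],np.float64(t),K(c),c["dist_coeffs"])[0][:,0]
def ray(c,uv,st=None):
    R,t=RT(c,st); p=cv2.undistortPoints(np.float64([[uv]]),K(c),c["dist_coeffs"])[0,0]
    d=R.T@np.array([p[0],p[1],1]); return -R.T@t,d/np.linalg.norm(d)
def onz(c,uv,z,st=None):
    o,d=ray(c,uv,st); return o+d*(z-o[2])/d[2]
def tri(*rs):
    A=0;b=0
    for o,d in rs:
        P=np.eye(3)-np.outer(d,d);A=A+P;b=b+P@o
    X=np.linalg.solve(A,b); return X,[np.linalg.norm((np.eye(3)-np.outer(d,d))@(X-o)) for o,d in rs]
def crop(img,x0,y0,w,h,s,fn):
    im=cv2.resize(img[y0:y0+h,x0:x0+w,::-1],None,fx=s,fy=s,interpolation=cv2.INTER_CUBIC)
    im=np.ascontiguousarray(im)
    for x in range((x0+9)//10*10,x0+w,10):
        L=10 if x%50 else 18; cv2.line(im,(int((x-x0)*s),0),(int((x-x0)*s),L),(255,0,255),1)
        if x%50==0: cv2.putText(im,str(x),(int((x-x0)*s)+2,18),0,.45,(255,0,255),1)
    for y in range((y0+9)//10*10,y0+h,10):
        L=10 if y%50 else 18; cv2.line(im,(0,int((y-y0)*s)),(L,int((y-y0)*s)),(255,0,255),1)
        if y%50==0: cv2.putText(im,str(y),(2,int((y-y0)*s)-2),0,.45,(255,0,255),1)
    cv2.imwrite(fn,im)
E
python3 - <<'E'
from h import *
s=cv2.imread("pics/scene0.png")[:,:,::-1];t=cv2.imread("pics/top0.png")[:,:,::-1]
crop(s,215,190,250,187,3.2,"pics/s_crop.png")
crop(t,240,160,200,150,4,"pics/t_crop.png")
crop(t,240,230,200,150,4,"pics/t_crop2.png")
E
```

```text
(no output)
```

View pics/s_crop.png

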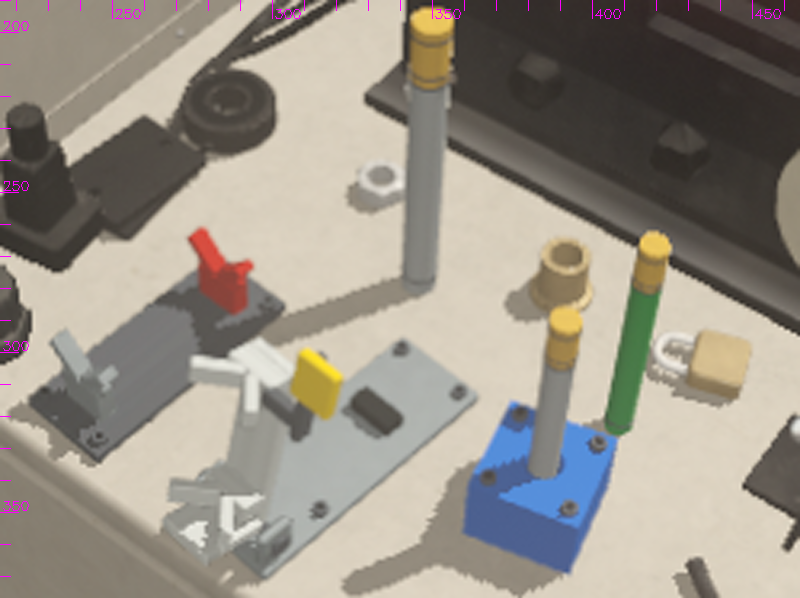

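View pics/t_crop.png

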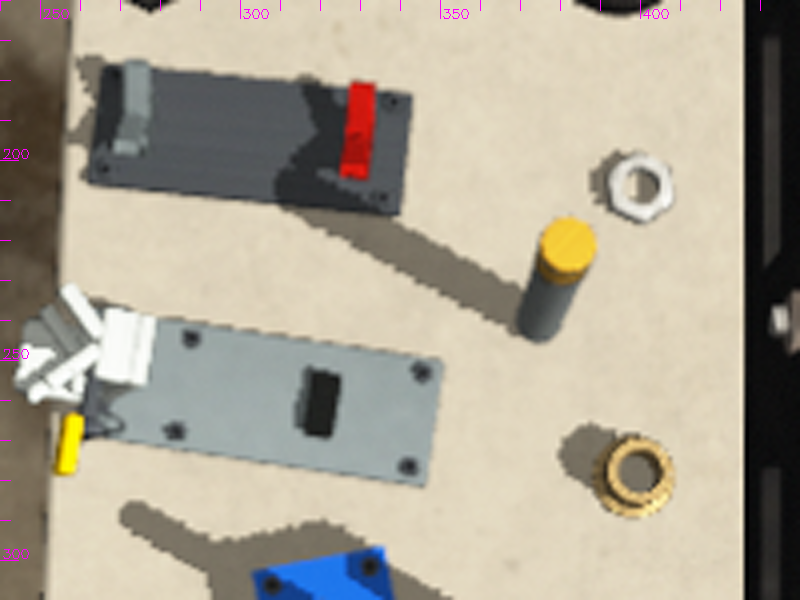

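View pics/t_crop2.png

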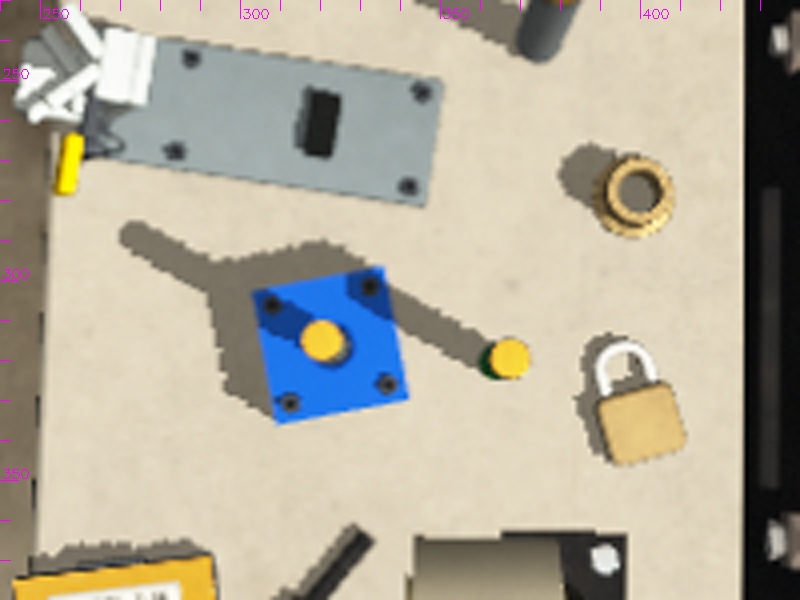

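```bash
cat > m1.py <<'E'
from h import *
c=read_camera("top");s=read_camera("scene")
print("campos",-c["R"].T@c["t"],-s["R"].T@s["t"])
t1=lambda p:(p[0]/4+240-.375,p[1]/4+160-.375)
t2=lambda p:(p[0]/4+240-.375,p[1]/4+230-.375)
s1=lambda p:(p[0]/3.2+215-.34,p[1]/3.2+190-.34)
def rect(pts,z,f,nm,cam=c):
    P=np.array([onz(cam,f(p),z) for p in pts]); print(nm,P.mean(0).round(4),[round(np.linalg.norm(P[i]-P[i-1])*1000,1) for i in range(len(P))]); return P
P=rect([(252,291),(383,266),(409,399),(278,424)],.045,t2,"blue")
print("shaft top/top",onz(c,t2((323,341)),.160), "blue scene")
rect([(512,402),(617,434),(568,524),(469,480)],.045,s1,"blue scene",s)
print("tri",tri(ray(c,t2((323,341))),ray(s,s1((566,321)))))
print("green tri",tri(ray(c,t2((510,358))),ray(s,s1((655,245)))))
print("big tri",tri(ray(c,t1((568,248))),ray(s,s1((432,22)))))
P=rect([(105,64),(412,94),(398,214),(90,184)],.008,t1,"rest")
d=P[0]+P[3]-P[1]-P[2];print("rest +y dir",d/np.linalg.norm(d),np.degrees(np.arctan2(-d[0],d[1])))
P=rect([(29,401),(193,268),(285,304),(101,461)],.008,s1,"rest scene",s)
B=np.array([onz(c,t1(p),.008) for p in [(441,358),(425,486)]]);
w=B[0]-B[1];print("vb x width",np.linalg.norm(w),B)
bo=rect([(191,339),(422,371),(408,466),(175,432)],.010,t1,"vbolts")
d=bo[0]+bo[3]-bo[1]-bo[2];d/=np.linalg.norm(d);print("vb +y",d,np.degrees(np.arctan2(-d[0],d[1])), "origin from end", B.mean(0)+d*.083)
B2=np.array([onz(s,s1(p),.008) for p in [(407,341),(477,399),(265,578)]]);print("scene base corners",B2,np.linalg.norm(B2[0]-B2[1]),np.linalg.norm(B2[2]-B2[1]))
print("tab",tri(ray(c,t1((77,417))),ray(s,s1((341,382)))),tri(ray(c,t1((62,473))),ray(s,s1((304,350)))))
print("padlock",onz(c,t2((640,424)),.016),"bush",onz(c,t2((636,192)),.034),"nut",onz(c,t1((640,186)),.014))
E
python3 m1.py
```

```text
campos [ 0.45870034 -0.00996008  1.08290287] [0.25792923 0.4702947  0.74586448]
blue [0.4746 0.0228 0.045 ] [np.float64(59.9), np.float64(59.4), np.float64(59.9), np.float64(59.0)]
shaft top/top [0.47422792 0.02216359 0.16      ] blue scene
blue scene [0.4771 0.0213 0.045 ] [np.float64(55.4), np.float64(57.5), np.float64(62.9), np.float64(55.0)]
tri (array([0.47462783, 0.02237478, 0.15876184]), [np.float64(0.00041449517328879355), np.float64(0.0004144951732888116)])
green tri (array([ 0.46974185, -0.05210942,  0.14974182]), [np.float64(4.1645548220293284e-05), np.float64(4.164554822028277e-05)])
big tri (array([ 0.61855805, -0.06873246,  0.20376321]), [np.float64(0.0005164715790560504), np.float64(0.000516471579056042)])
rest [0.7025 0.0687 0.008 ] [np.float64(58.9), np.float64(147.5), np.float64(58.4), np.float64(146.7)]
rest +y dir [0.0765608  0.99706491 0.        ] -4.3909073484350305
rest scene [0.702  0.0735 0.008 ] [np.float64(59.9), np.float64(131.3), np.float64(62.3), np.float64(147.8)]
vb x width 0.060152064835788784 [[ 0.6000536  -0.02377601  0.008     ]
 [ 0.54019933 -0.01779791  0.008     ]]
vbolts [0.5775 0.0418 0.01  ] [np.float64(44.2), np.float64(108.8), np.float64(44.7), np.float64(109.3)]
vb +y [0.11463088 0.99340815 0.        ] -6.582335519729008 origin from end [0.57964083 0.06166592 0.008     ]
scene base corners [[ 0.5950153  -0.02377263  0.008     ]
 [ 0.53957503 -0.01428939  0.008     ]
 [ 0.5597873   0.14617408  0.008     ]] 0.05624549028925196 0.16173145543993783
tab (array([0.54366847, 0.1187697 , 0.16078898]), [np.float64(0.009565662002292431), np.float64(0.009565662002292797)]) (array([0.53452484, 0.1276959 , 0.1929212 ]), [np.float64(0.008433137353576358), np.float64(0.008433137353576273)])
padlock [ 0.44311588 -0.11770439  0.016     ] bush [ 0.54704374 -0.11261281  0.034     ] nut [ 0.68285722 -0.11501848  0.014     ]
```

```bash
cat > vb.py <<'E'
from h import *
def vb(o,psi):
    x=np.array([np.cos(psi),np.sin(psi),0]);y=np.array([-np.sin(psi),np.cos(psi),0]);return np.array([o[0],o[1],0.]),x,y
def crad(o,psi,th):
    O,x,y=vb(o,psi);z=np.array([0,0,1.]);H=O+.07*y+.022*z
    yc=np.cos(th)*y-np.sin(th)*z; zc=np.sin(th)*y+np.cos(th)*z   # -yc away from hinge
    seat=H-.008*yc+.031*zc; mid=seat-.053*yc; tab=H-.14*yc+.031*zc-.047*x
    return dict(H=H,x=x,yc=yc,zc=zc,seat=seat,mid=mid,tab=tab)
E
python3 - <<'E'
from vb import *
c=read_camera("top");s=read_camera("scene")
for th in (1.2,1.25,1.3,1.35):
    C=crad((.5793,.0617),np.radians(-6.2),th)
    ims=[c["color"].copy(),s["color"].copy()]
    cor=[C["tab"]+a*.012*C["x"]+b*.013*C["yc"] for a,b in((1,1),(1,-1),(-1,-1),(-1,1))]
    axis=[C["seat"],C["mid"],C["seat"]-.1*C["yc"],C["H"]+.03*C["x"],C["H"]-.03*C["x"]]
    out=[]
    for im,cam,(x0,y0) in((ims[0],c,(235,220)),(ims[1],s,(255,280))):
        im=cv2.resize(im[y0:y0+75,x0:x0+75,::-1],None,fx=5.2,fy=5.2,interpolation=cv2.INTER_CUBIC)
        f=lambda P:[tuple(int(v) for v in (q-[x0,y0]+.5)*5.2) for q in proj(cam,P)]
        cv2.polylines(im,[np.array(f(cor))],True,(255,0,255),1)
        for q in f(axis): cv2.circle(im,q,3,(0,0,255),-1)
        out.append(im)
    cv2.imwrite(f"pics/ov{int(th*100)}.png",np.hstack(out))
a=[cv2.imread(f"pics/ov{k}.png") for k in(120,125,130,135)]
cv2.imwrite("pics/ov.png",cv2.resize(np.vstack([np.hstack(a[:2]),np.hstack(a[2:])]),(800,400)))
cv2.imwrite("pics/ovA.png",a[1])
E
```

```text
(no output)
```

View pics/ovA.png

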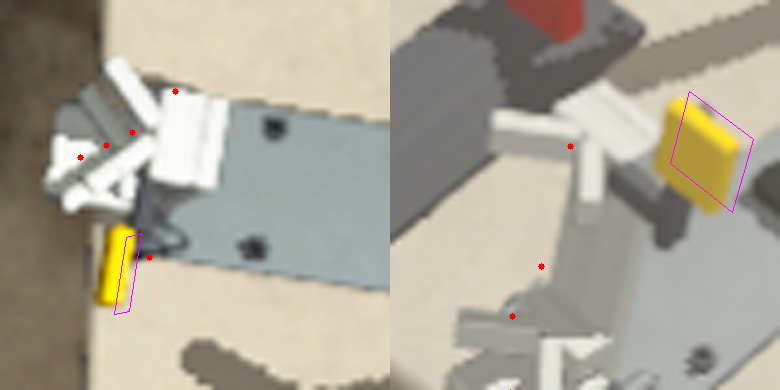

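View pics/ov.png

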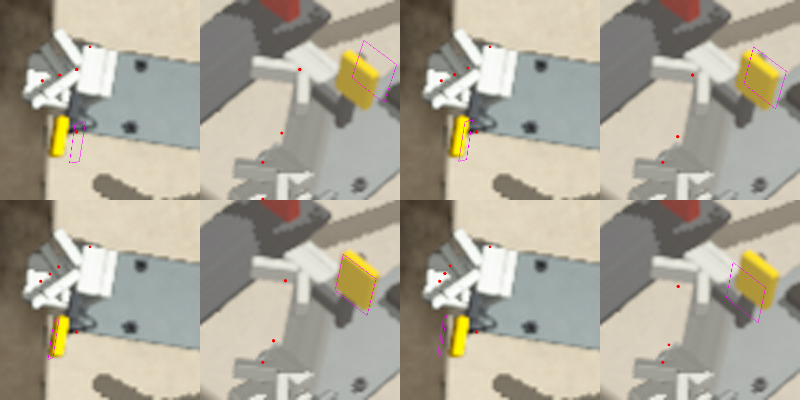

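Run:
```python
from vb import *
st=sensors.read_state();R=Ro.from_rotvec(st["tcp_rot"]).as_matrix();print(R.round(3));
w=read_camera("wrist");print(w["T_tool_cam"].round(3),w["vfov"],w["dist_coeffs"])
C=crad((.5793,.0617),np.radians(-6.2),1.30)
for k in C: print(k,C[k].round(4))
c=read_camera("top");s=read_camera("scene")
# roller: wheel top in scene ~ (505,215); stand base scene ~(480,340)
print("stand base",onz(s,(475,340),.0), onz(c,(362,400),.1),onz(c,(362,400),.2),onz(c,(342,400),.2),onz(c,(382,400),.2))
print(tri(ray(c,(362,365)),ray(s,(530,220))),tri(ray(c,(342,400)),ray(s,(470,225))))
```

```text
[[ 0.28  -0.    -0.96 ]
 [ 0.96  -0.001  0.28 ]
 [-0.001 -1.     0.   ]]
[[ 1.    -0.     0.001 -0.   ]
 [-0.001 -0.305  0.952 -0.142]
 [-0.    -0.952 -0.305  0.079]
 [ 0.     0.     0.     1.   ]] 71.21834970866466 [0.02173733 0.         0.         0.         0.        ]
H [0.5869 0.1313 0.022 ]
x [ 0.9942 -0.108   0.    ]
yc [ 0.0289  0.2659 -0.9636]
zc [0.1041 0.9579 0.2675]
seat [0.5899 0.1589 0.038 ]
mid [0.5883 0.1448 0.0891]
tab [0.5393 0.1288 0.1652]
stand base [ 0.35581606 -0.092211    0.        ] [ 0.33669376 -0.0489074   0.1       ] [ 0.34910665 -0.04494492  0.2       ] [ 0.34820858 -0.01524521  0.2       ] [ 0.34992926 -0.07464009  0.2       ]
(array([ 0.37289344, -0.0467157 ,  0.31949585]), [np.float64(0.03636954931734323), np.float64(0.0363695493173433)]) (array([ 0.37913135, -0.00821029,  0.32080757]), [np.float64(0.016900021404841592), np.float64(0.016900021404841523)])
```

Run:
```python
from vb import *
c=read_camera("top");s=read_camera("scene")
print(tri(ray(c,(362,402)),ray(s,(502,255))))
# model: cylinder axis y
im=s["color"].copy();im2=c["color"].copy()
X0,Z0,r=.352,.17,.055
for (X0,Z0,r,col) in ((.352,.2,.055,(255,0,255)),):
  for y in(-.015,-.075):
    P=[[X0+r*np.cos(a),y,Z0+r*np.sin(a)] for a in np.linspace(0,6.28,40)]
    for I,cam in((im,s),(im2,c)):
        cv2.polylines(I,[proj(cam,P).astype(int)],True,col,1)
crop(im,380,170,240,200,2,"pics/w1.png");crop(im2,280,330,200,150,2,"pics/w2.png")
a=cv2.imread("pics/w1.png");b=cv2.imread("pics/w2.png");b=cv2.resize(b,(400,400));cv2.imwrite("pics/w.png",np.hstack([cv2.resize(a,(400,400)),b]))
```

```text
(array([ 0.35352948, -0.0427248 ,  0.25809829]), [np.float64(4.382149170339171e-05), np.float64(4.382149170347804e-05)])
```

View pics/w.png

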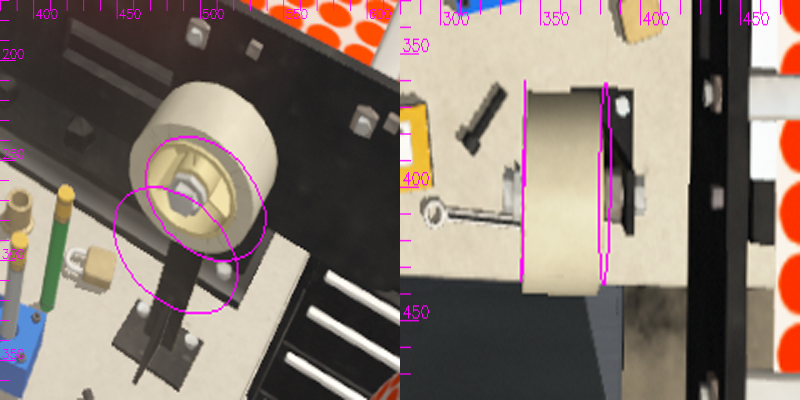

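```bash
cat >> vb.py <<'E'
def go(target,psi_deg=None,st=None):
    st=st or sensors.read_state();R=Ro.from_rotvec(st["tcp_rot"]).as_matrix()
    yaw=np.degrees(np.arctan2(R[1,0],R[0,0]));p=st["tool_pos"]
    print("t",round(st["time"],2),"pos",p.round(4),"yaw",round(yaw,2),"F",st["wrist_force"].round(1),"w",round(st["width"]*.0854,4),"q",st["q"].round(3))
    if psi_deg is None: psi_deg=yaw
    a=np.radians(psi_deg);Rn=np.array([[np.cos(a),0,-np.sin(a)],[np.sin(a),0,np.cos(a)],[0,-1,0]])
    print(" turn",round(np.radians(yaw-psi_deg),4),"then deltas",(R.T if abs(yaw-psi_deg)<1e-6 else Rn.T)@(np.array(target)-p))
E
python3 - <<'E'
from vb import *
go((.4745,.0223,.23),-6.2)
E
```

```text
t 0.55 pos [0.189  0.648  0.2313] yaw 73.74 F [-0.2 -0.2 -0.8] w 0.0857 q [ 1.25   0.264  1.604  0.     1.274 -0.037]
 turn 1.3952 then deltas [ 0.35142441  0.00130213 -0.59122551]
```

Request:
arm_command --pt "0 0 0 0.174" --pt "0 0 0 0.174" --pt "0 0 0 0.174" --pt "0 0 0 0.174" --pt "0 0 0 0.174" --pt "0 0 0 0.174" --pt "0 0 0 0.174" --pt "0 0 0 0.177" --fingers 0.06 --newtons 40

```text
time: 1.55
tool_pos: [0.189, 0.648, 0.2313]
tcp_rot: [-1.569, 0.089, -0.089]
wrist_force: [-0.1, -0.8, -0.1]
width: 0.702
```

Run:
```python
from vb import *
go((.4745,.0223,.23),-6.2)
```

```text
t 1.55 pos [0.189  0.648  0.2313] yaw -6.52 F [-0.1 -0.8 -0.1] w 0.06 q [ 1.25   0.264  1.604 -0.     1.274  1.364]
 turn -0.0057 then deltas [ 0.35137255  0.00134978 -0.59123586]
```

Request:
arm_command --pt "0.022 0 -0.037 0" --pt "0.022 0 -0.037 0" --pt "0.022 0 -0.037 0" --pt "0.022 0 -0.037 0" --pt "0.022 0 -0.037 0" --pt "0.022 0 -0.037 0" --pt "0.022 0 -0.037 0" --pt "0.022 0 -0.037 0" --pt "0.022 0 -0.037 0" --pt "0.022 0 -0.037 0"

```text
time: 2.8
tool_pos: [0.3683, 0.2552, 0.2317]
tcp_rot: [-1.569, 0.084, -0.085]
wrist_force: [0.2, -0.2, -0.3]
width: 0.703
```

Run:
```python
from vb import *
st=sensors.read_state()
go((.4745,.0223,.23),-6.2,st)
w=read_camera("wrist"); s=read_camera("scene")
cv2.imwrite("pics/w1_.png",w["color"][:,:,::-1]);cv2.imwrite("pics/s1_.png",s["color"][:,:,::-1])
```

```text
t 2.8 pos [0.3683 0.2552 0.2317] yaw -6.17 F [ 0.2 -0.2 -0.3] w 0.06 q [ 0.55  -0.179  2.064 -0.     1.256  0.658]
 turn 0.0005 then deltas [ 0.13071599  0.00167879 -0.22011392]
```

View pics/w1_.png

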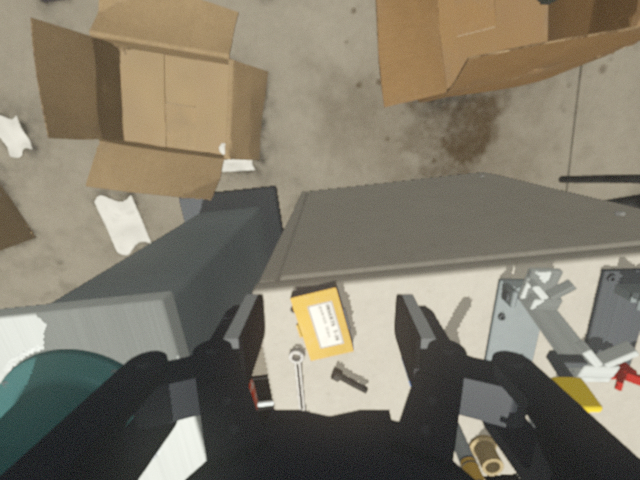

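View pics/s1_.png

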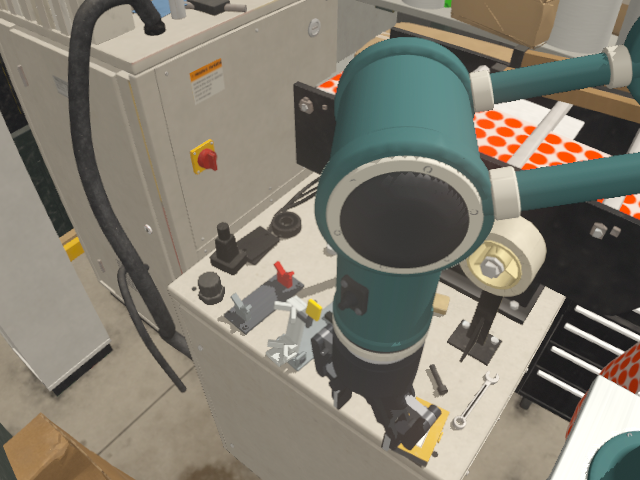

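Run:
```python
from vb import *
s=read_camera("scene");st=sensors.read_state();p=st["tool_pos"]
for uv in((403,212),(400,60),(320,215),(490,200),(388,345),(430,410),(505,192),(380,180)):
    print(uv,tri((p,np.array([0,0,1.])),(ray(s,uv)[0],ray(s,uv)[1])))
q1=st["q"][0]
# points along forearm direction (vertical plane through z-axis at angle q1): intersect rays with that plane
n=np.array([-np.sin(q1),np.cos(q1),0])
for uv in((505,192),(640,165),(640,205),(505,215),(490,90),(620,70)):
    o,d=ray(s,uv)
    for off in(0,.05,.1): X=o+d*((off-n@o)/(n@d));print(uv,off,X.round(3),round(float(np.hypot(*X[:2])),3))
```

```text
(403, 212) (array([0.36605007, 0.25398608, 0.5354291 ]), [np.float64(0.0026919907192700255), np.float64(0.0026919907192701686)])
(400, 60) (array([0.37132329, 0.25672662, 0.63349687]), [np.float64(0.003252634454194926), np.float64(0.003252634454194889)])
(320, 215) (array([0.38649995, 0.26930854, 0.53198131]), [np.float64(0.022915845144746462), np.float64(0.02291584514474639)])
(490, 200) (array([0.34265387, 0.24850552, 0.56255406]), [np.float64(0.02666189824406089), np.float64(0.026661898244061004)])
(388, 345) (array([0.36406008, 0.25311603, 0.39141798]), [np.float64(0.004862895316710103), np.float64(0.0048628953167100765)])
(430, 410) (array([0.34023146, 0.2484812 , 0.3187895 ]), [np.float64(0.029019473320548456), np.float64(0.029019473320548377)])
(505, 192) (array([0.33932499, 0.24849706, 0.57175463]), [np.float64(0.029898776565233993), np.float64(0.029898776565234046)])
(380, 180) (array([0.37309506, 0.25780219, 0.55818851]), [np.float64(0.005324090202669248), np.float64(0.0053240902026691255)])
(505, 192) 0 [0.321 0.197 0.537] 0.376
(505, 192) 0.05 [0.309 0.248 0.576] 0.396
(505, 192) 0.1 [0.297 0.299 0.616] 0.422
(640, 165) 0 [0.254 0.155 0.568] 0.297
(640, 165) 0.05 [0.254 0.215 0.601] 0.333
(640, 165) 0.1 [0.255 0.274 0.635] 0.374
(640, 205) 0 [0.242 0.148 0.536] 0.284
(640, 205) 0.05 [0.245 0.209 0.576] 0.322
(640, 205) 0.1 [0.248 0.269 0.615] 0.366
(505, 215) 0 [0.316 0.194 0.518] 0.371
(505, 215) 0.05 [0.305 0.246 0.561] 0.392
(505, 215) 0.1 [0.294 0.298 0.603] 0.419
(490, 90) 0 [0.342 0.21  0.608] 0.401
(490, 90) 0.05 [0.326 0.259 0.634] 0.416
(490, 90) 0.1 [0.31  0.308 0.66 ] 0.437
(620, 70) 0 [0.284 0.174 0.628] 0.333
(620, 70) 0.05 [0.279 0.23  0.65 ] 0.362
(620, 70) 0.1 [0.274 0.285 0.672] 0.396
```

Request:
arm_command --pt "0.026 0 -0.044 0" --pt "0.026 0 -0.044 0" --pt "0.026 0 -0.044 0" --pt "0.026 0 -0.044 0" --pt "0.026 0 -0.044 0" --pt "0 0 0 0" --pt "0 0 0 0"

```text
time: 3.82
tool_pos: [0.4732, 0.0248, 0.2311]
tcp_rot: [-1.568, 0.085, -0.084]
wrist_force: [0.3, 0.4, 0.1]
width: 0.703
```

Run:
```python
from vb import *
st=sensors.read_state()
go((.4745,.0223,.116),-6.2,st)
w=read_camera("wrist"); t=read_camera("top")
im=w["color"].copy()
for P,col in (([.4745,.0223,.16],(255,0,0)),([.4745,.0223,.045],(255,0,255))):
    q=proj(w,P,st)[0];print(q);cv2.circle(im,tuple(int(v) for v in q),4,col,1)
cv2.imwrite("pics/w2_.png",im[:,:,::-1])
```

```text
t 3.83 pos [0.4732 0.0248 0.2311] yaw -6.18 F [0.3 0.4 0.1] w 0.06 q [-1.000e-03 -1.230e-01  2.017e+00  1.000e-03  1.248e+00  1.070e-01]
 turn 0.0003 then deltas [ 0.00153751  0.11513101 -0.00230183]
[333.05876232 258.21066097]
[332.03063396 217.74818959]
```

View pics/w2_.png

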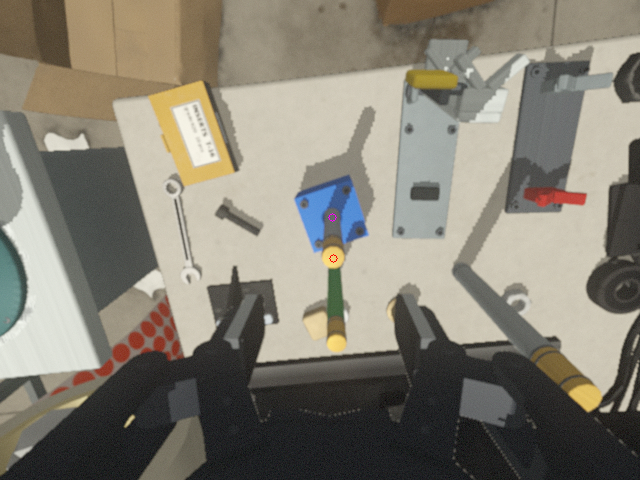

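Request:
arm_command --pt "0.0015 0.02 -0.0025 0" --pt "0 0.035 0 0" --pt "0 0.035 0 0" --pt "0 0.025 0 0" --pt "0 0 0 0" --pt "0 0 0 0"

```text
time: 4.68
tool_pos: [0.4752, 0.0219, 0.1174]
tcp_rot: [-1.569, 0.082, -0.085]
wrist_force: [1.1, -0.1, -0.5]
width: 0.702
```

Request:
arm_command --pt "0 0 0 0" --pt "0 0 0 0" --pt "0 0 0 0" --pt "0 0 0 0" --pt "0 0 0 0" --pt "0 0 0 0" --fingers 0.0 --newtons 40

```text
time: 5.42
tool_pos: [0.4753, 0.021, 0.1173]
tcp_rot: [-1.569, 0.084, -0.086]
wrist_force: [-1.2, 1.5, 5.3]
width: 0.177
```

Run:
```python
from vb import *
st=sensors.read_state()
go((.4745,.0223,.23),-6.2,st)
w=read_camera("wrist")
cv2.imwrite("pics/w3_.png",w["color"][:,:,::-1])
```

```text
t 5.42 pos [0.4753 0.021  0.1173] yaw -6.2 F [-1.2  1.5  5.3] w 0.0151 q [-0.008 -0.012  2.137  0.     1.016  0.1  ]
 turn -0.0001 then deltas [-0.00093618 -0.11265482  0.00119835]
```

View pics/w3_.png

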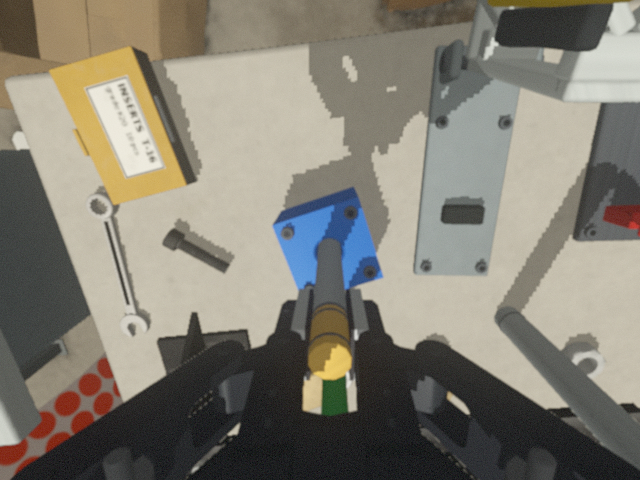

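Request:
arm_command --pt "0 -0.015 0 0" --pt "0 -0.035 0 0" --pt "0 -0.05 0 0" --pt "0 -0.05 0 0" --pt "0 -0.055 0 0" --pt "0 0 0 0"

```text
time: 6.22
tool_pos: [0.4774, 0.021, 0.3279]
tcp_rot: [-1.569, 0.076, -0.094]
wrist_force: [0.2, 0.6, -0.7]
width: 0.177
```

Run:
```python
from vb import *
st=sensors.read_state()
go((.5905,.17,.325),-6.2,st)
```

```text
t 6.22 pos [0.4774 0.021  0.3279] yaw -6.19 F [ 0.2  0.6 -0.7] w 0.0151 q [-0.008 -0.171  1.882 -0.     1.419  0.1  ]
 turn 0.0001 then deltas [0.09637421 0.00289575 0.16039178]
```

Request:
arm_command --pt "0.02 0 0.03 0" --pt "0.025 0 0.043 0" --pt "0.025 0 0.043 0" --pt "0.018 0 0.03 0" --pt "0.008 0 0.014 0" --pt "0 0 0 0"

```text
time: 6.98
tool_pos: [0.5869, 0.1699, 0.3201]
tcp_rot: [-1.57, 0.086, -0.082]
wrist_force: [0.5, -0.1, -1.0]
width: 0.172
```

Run:
```python
from vb import *
st=sensors.read_state()
go((.5905,.17,.325),-6.2,st)
w=read_camera("wrist");s=read_camera("scene");t=read_camera("top")
np.save("cams.npy",np.array([st,w,s,t],dtype=object),allow_pickle=True)
cv2.imwrite("pics/w4_.png",w["color"][:,:,::-1])
crop(s["color"],215,150,250,187,3.2,"pics/s4.png")
```

```text
t 6.97 pos [0.5869 0.1699 0.3201] yaw -6.13 F [ 0.5 -0.1 -1. ] w 0.0146 q [ 0.241  0.103  1.63  -0.     1.41   0.348]
 turn 0.0012 then deltas [ 0.00361255 -0.00491764  0.00050245]
```

View pics/w4_.png

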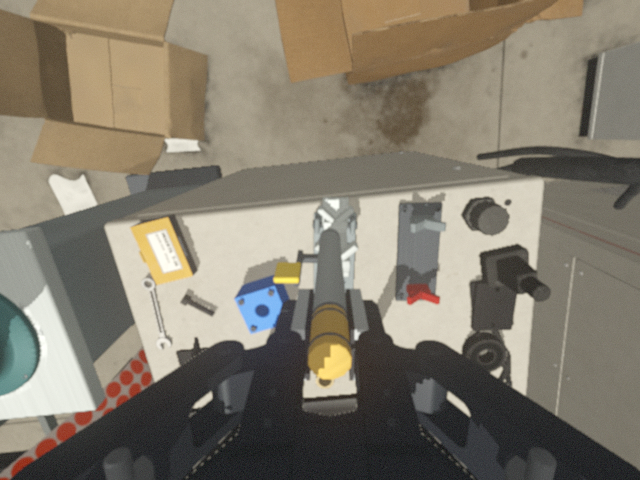

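View pics/s4.png

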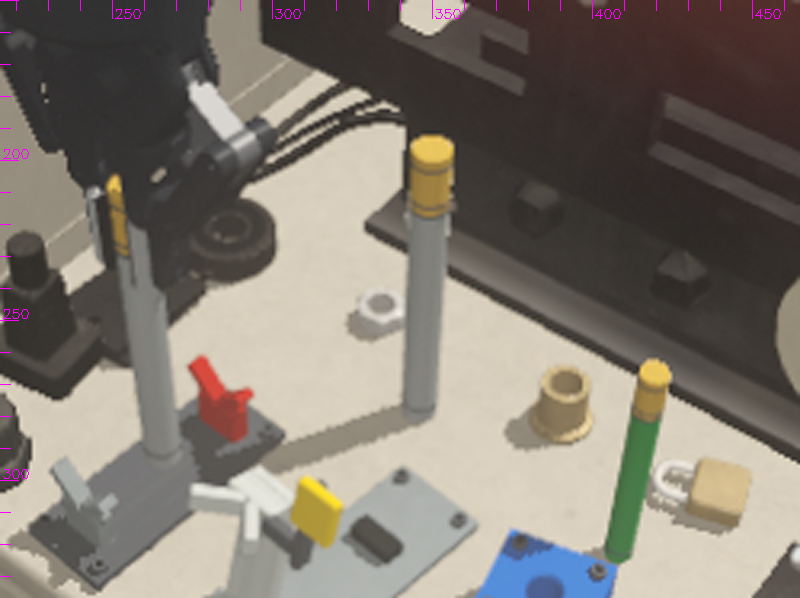

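Run:
```python
from vb import *
st,w,s,t=np.load("cams.npy",allow_pickle=True)
p=st["tool_pos"]
for X in (p+[0,0,-.1073],p+[0,0,.0427]):
    print(X,proj(s,X),proj(w,X,st))
print("scene foot seen", 162/3.2+214.66,452/3.2+149.66)
im=w["color"].copy()
for th,col in((1.27,(0,255,0)),(1.30,(255,0,0)),(1.33,(0,0,255))):
    C=crad((.5793,.0617),np.radians(-6.2),th)
    pts=[C["tab"]+a*.012*C["x"]+b*.013*C["yc"] for a,b in((1,1),(1,-1),(-1,-1),(-1,1))]
    cv2.polylines(im,[proj(w,pts,st).astype(int)],True,col,1)
O=crad((.5793,.0617),np.radians(-6.2),1.3)
pts=[]
o,x,y=vb((.5793,.0617),np.radians(-6.2))
pts=[o+a*.03*x+b*.083*y+[0,0,.008] for a,b in((1,1),(1,-1),(-1,-1),(-1,1))]
cv2.polylines(im,[proj(w,pts,st).astype(int)],True,(255,0,255),1)
a=np.radians(-4.4);x=np.array([np.cos(a),np.sin(a),0]);y=np.array([-np.sin(a),np.cos(a),0])
pts=[np.array([.7025,.0687,.008])+a*.03*x+b*.075*y for a,b in((1,1),(1,-1),(-1,-1),(-1,1))]
cv2.polylines(im,[proj(w,pts,st).astype(int)],True,(255,0,255),1)
q=proj(w,O["seat"],st)[0];cv2.circle(im,tuple(int(v) for v in q),3,(0,255,255),1)
crop(im,230,180,240,180,3.3,"pics/w4c.png")
```

```text
[0.58685431 0.16989064 0.21278236] [[265.40197608 291.55165418]] [[330.87762592 238.74410189]]
[0.58685431 0.16989064 0.36278236] [[255.15823546 206.90473457]] [[331.44198196 366.97776404]]
scene foot seen 265.28499999999997 290.90999999999997
```

View pics/w4c.png

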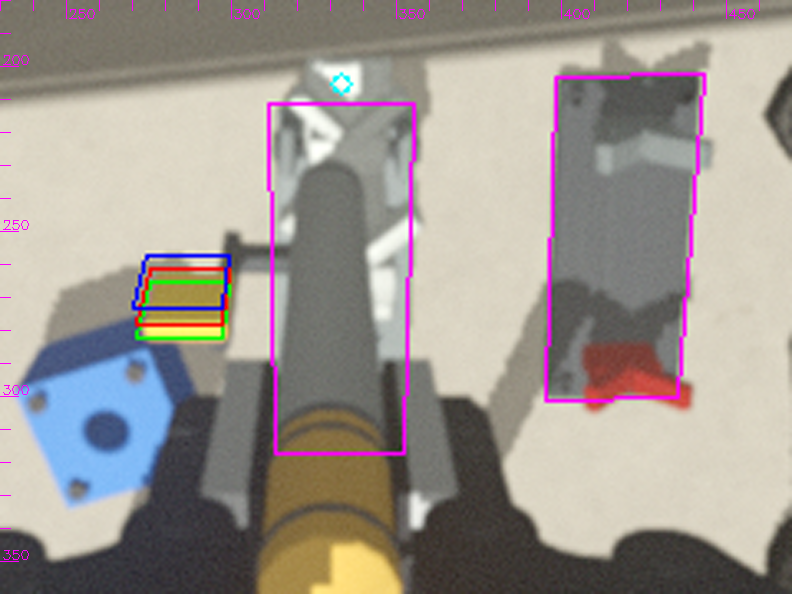

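Request:
arm_command --pt "0.004 0.03 -0.0085 0" --pt "0 0.05 0 0" --pt "0 0.045 0 0" --pt "0 0.03 0 0" --pt "0 0 0 0" --pt "0 0 0 0" --pt "0 0 0 0"

```text
time: 8.0
tool_pos: [0.5918, 0.161, 0.169]
tcp_rot: [-1.568, 0.082, -0.088]
wrist_force: [0.5, 0.1, -1.0]
width: 0.173
```

Run:
```python
from vb import *
st=sensors.read_state()
go((.590,.161,.148),-6.2,st)
w=read_camera("wrist");s=read_camera("scene")
p=st["tool_pos"];print(proj(s,p+[0,0,-.1073]))
C=crad((.5793,.0617),np.radians(-6.2),1.3)
im=s["color"].copy();print(proj(s,C["seat"]))
crop(im,235,250,100,75,8,"pics/s5.png")
cv2.imwrite("pics/w5_.png",w["color"][:,:,::-1])
```

```text
t 8.0 pos [0.5918 0.161  0.169 ] yaw -6.21 F [ 0.5  0.1 -1. ] w 0.0148 q [ 0.225  0.192  1.81  -0.     1.136  0.333]
 turn -0.0001 then deltas [-0.00178706  0.02095947 -0.00016861]
[[274.56631834 347.92035694]]
[[277.34321329 355.8527654 ]]
```

View pics/s5.png

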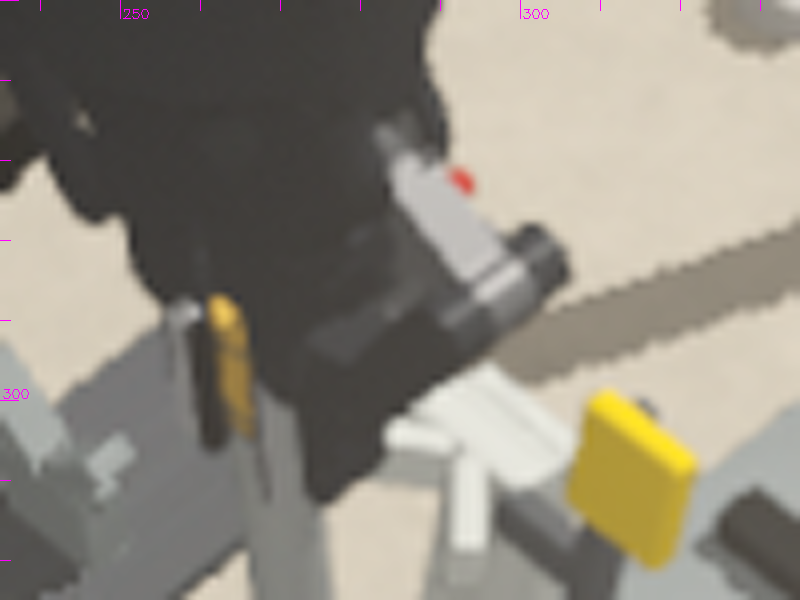

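View pics/w5_.png

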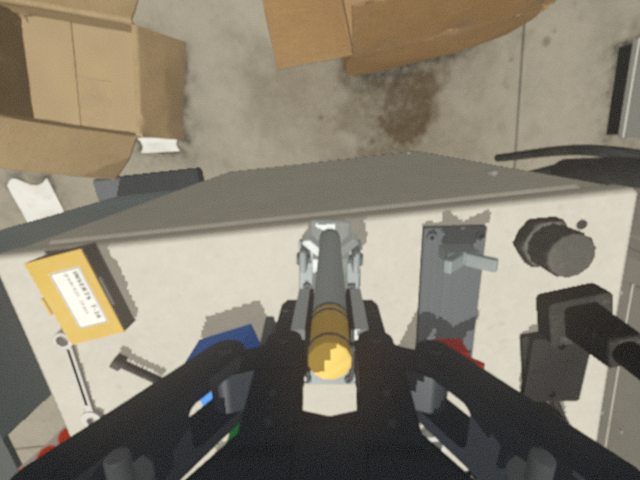

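Request:
arm_command --pt "-0.0015 0.01 0 0" --pt "0 0.005 0 0" --pt "0 0.002 0 0" --pt "0 0 0 0"

```text
time: 8.6
tool_pos: [0.5886, 0.161, 0.1487]
tcp_rot: [-1.569, 0.085, -0.084]
wrist_force: [0.4, -0.0, -1.6]
width: 0.171
```

Request:
arm_command --pt "0 0.0015 0 0" --pt "0 0.0015 0 0" --pt "0 0 0 0"

```text
time: 8.98
tool_pos: [0.5895, 0.1612, 0.1476]
tcp_rot: [-1.569, 0.084, -0.086]
wrist_force: [-1.0, -0.2, 3.8]
width: 0.178
```

Request:
arm_command --pt "0 0 0 0" --pt "0 0.0003 -0.0045 0" --pt "0 0.0005 -0.0045 0" --pt "0 0.0006 -0.0045 0" --pt "0 0.0008 -0.0045 0" --pt "0 0 0 0" --newtons 20

```text
time: 9.72
tool_pos: [0.5877, 0.1439, 0.1454]
tcp_rot: [-1.567, 0.084, -0.087]
wrist_force: [-1.0, 2.4, 4.5]
width: 0.178
```

Run:
```python
from vb import *
st=sensors.read_state()
go((.5863,.1254,.1407),-6.2,st)
w=read_camera("wrist")
cv2.imwrite("pics/w6_.png",w["color"][:,:,::-1])
```

```text
t 9.72 pos [0.5877 0.1439 0.1454] yaw -6.23 F [-1.   2.4  4.5] w 0.0152 q [0.198 0.199 1.848 0.002 1.092 0.306]
 turn -0.0005 then deltas [ 0.00057801  0.00471776 -0.01857142]
```

View pics/w6_.png

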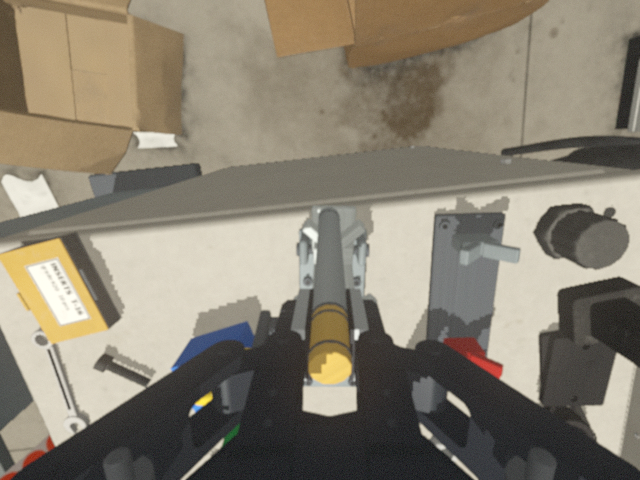

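Request:
arm_command --pt "0 0.001 -0.0045 0" --pt "0 0.0011 -0.0045 0" --pt "0 0.0012 -0.0045 0" --pt "0 0.0008 -0.003 0" --pt "0 0 0 0"

```text
time: 10.4
tool_pos: [0.586, 0.1273, 0.1412]
tcp_rot: [-1.567, 0.084, -0.087]
wrist_force: [-0.7, 1.6, 4.2]
width: 0.176
```

Run:
```python
from vb import *
st=sensors.read_state()
go((.5863,.1254,.1407),-6.2,st)
s=read_camera("scene");w=read_camera("wrist")
crop(s["color"],235,250,120,90,6.6,"pics/s7.png")
crop(w["color"],240,180,200,150,4,"pics/w7.png")
```

```text
t 10.4 pos [0.586  0.1273 0.1412] yaw -6.22 F [-0.7  1.6  4.2] w 0.015 q [1.720e-01 1.930e-01 1.863e+00 1.000e-03 1.083e+00 2.800e-01]
 turn -0.0003 then deltas [ 0.00048362  0.00045443 -0.00186461]
```

View pics/s7.png

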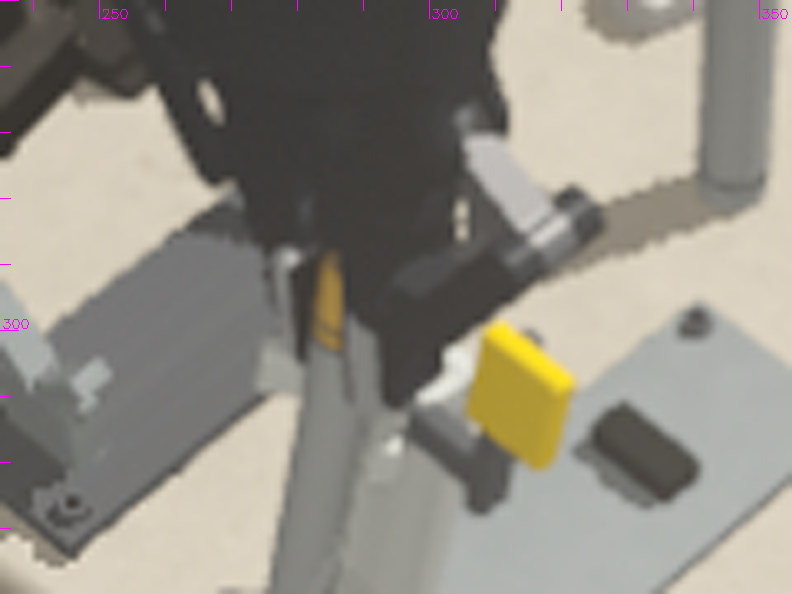

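View pics/w7.png

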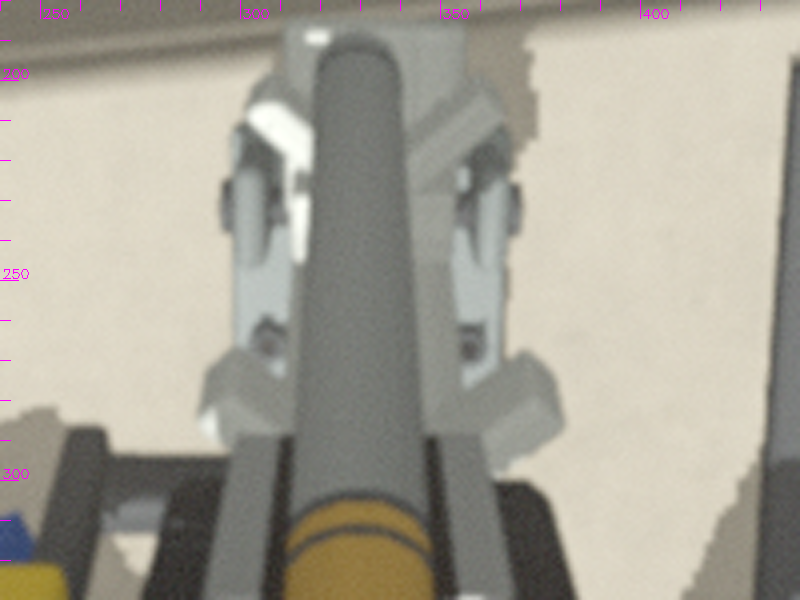

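Request:
arm_command --pt "0 0.0004 -0.002 0" --pt "0 0 -0.001 0" --pt "0 0 0 0"

```text
time: 10.88
tool_pos: [0.5859, 0.1252, 0.1408]
tcp_rot: [-1.566, 0.083, -0.087]
wrist_force: [-1.0, 4.2, 5.0]
width: 0.171
```

Request:
arm_command --pt "0 0 0 0" --pt "0 0 0 0" --pt "0 0 0 0" --pt "0 0 0 0" --fingers 0.028

```text
time: 11.38
tool_pos: [0.5845, 0.1235, 0.1392]
tcp_rot: [-1.569, 0.085, -0.084]
wrist_force: [-0.9, -0.2, -0.0]
width: 0.332
```

Run:
```python
from vb import *
st=sensors.read_state()
go((.5863,.1254,.1407),-6.2,st)
s=read_camera("scene");w=read_camera("wrist")
a=w["color"][150:480,180:480];cv2.imwrite("pics/w8.png",cv2.resize(a,None,fx=2.2,fy=1.8)[:,:,::-1])
```

```text
t 11.38 pos [0.5845 0.1235 0.1392] yaw -6.19 F [-0.9 -0.2 -0. ] w 0.0283 q [ 0.167  0.193  1.867 -0.     1.082  0.275]
 turn 0.0001 then deltas [ 0.00154016 -0.00151318  0.00204624]
```

View pics/w8.png

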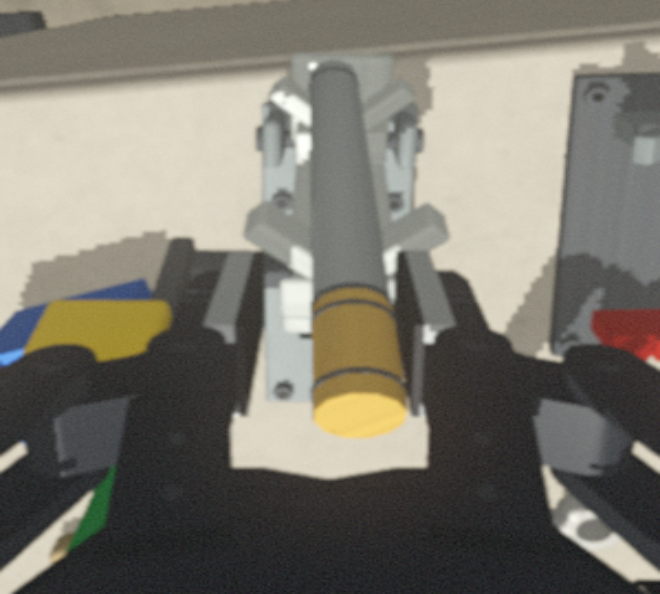

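Request:
arm_command --pt "0.0015 -0.003 0 0" --pt "0 -0.012 0 0" --pt "0 -0.025 0 0" --pt "0 -0.04 0 0" --pt "0 0 0 0"

```text
time: 12.1
tool_pos: [0.5894, 0.1242, 0.2253]
tcp_rot: [-1.567, 0.078, -0.092]
wrist_force: [0.1, 0.3, 0.3]
width: 0.329
```

Run:
```python
from vb import *
st=sensors.read_state()
go((.5425,.159,.22),-6.2,st)
s=read_camera("scene");w=read_camera("wrist")
crop(s["color"],235,250,120,90,6.6,"pics/s9.png")
cv2.imwrite("pics/w9.png",w["color"][:,:,::-1])
```

```text
t 12.1 pos [0.5894 0.1242 0.2253] yaw -6.19 F [0.1 0.3 0.3] w 0.0281 q [ 0.166  0.125  1.779 -0.     1.228  0.274]
 turn 0.0002 then deltas [-0.05041522  0.00534381  0.02957094]
```

View pics/s9.png

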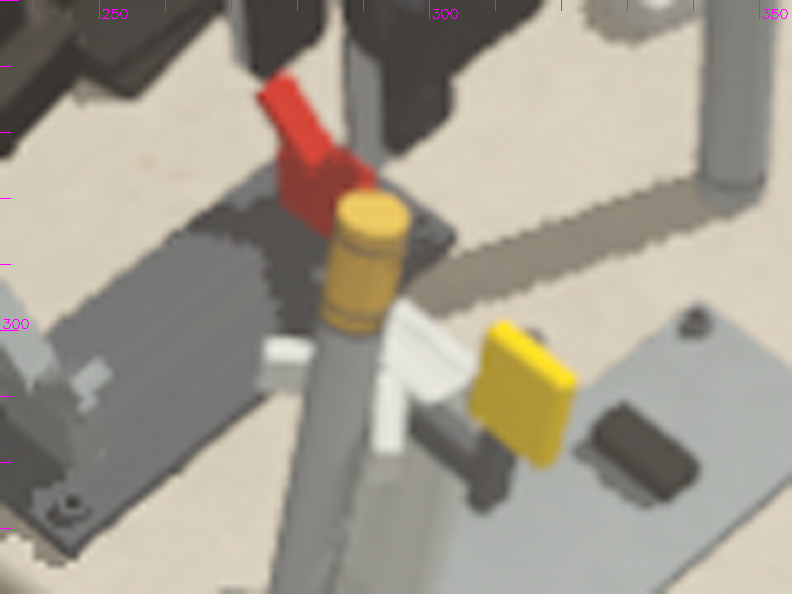

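View pics/w9.png

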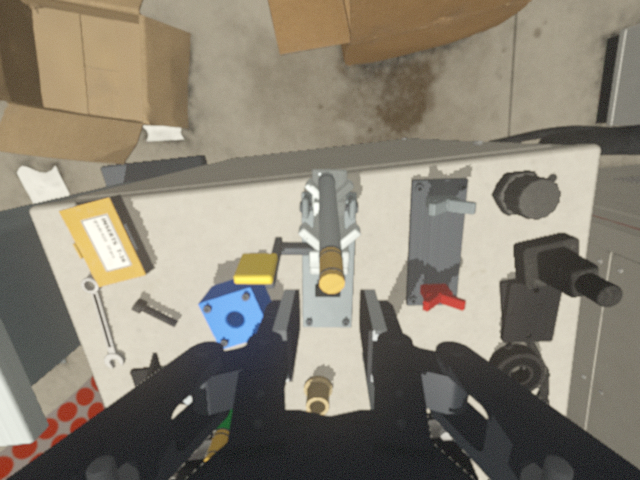

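Request:
arm_command --pt "0 0 0.02 0" --pt "-0.02 0 0.01 0" --pt "-0.03 0 0 0" --pt "0 0 0 0" --pt "0 0 0 0" --fingers 0.0

```text
time: 12.82
tool_pos: [0.5393, 0.1594, 0.2193]
tcp_rot: [-1.569, 0.084, -0.084]
wrist_force: [0.7, -0.0, 0.1]
width: 0.0
```

Run:
```python
from vb import *
st=sensors.read_state()
go((.5425,.159,.160),-6.2,st)
w=read_camera("wrist")
cv2.imwrite("pics/w10.png",w["color"][:,:,::-1])
```

```text
t 12.82 pos [0.5393 0.1594 0.2193] yaw -6.13 F [ 0.7 -0.   0.1] w 0.0 q [ 0.243  0.06   1.862 -0.     1.22   0.35 ]
 turn 0.0012 then deltas [ 3.18273744e-03  5.92704238e-02 -6.23028350e-05]
```

View pics/w10.png

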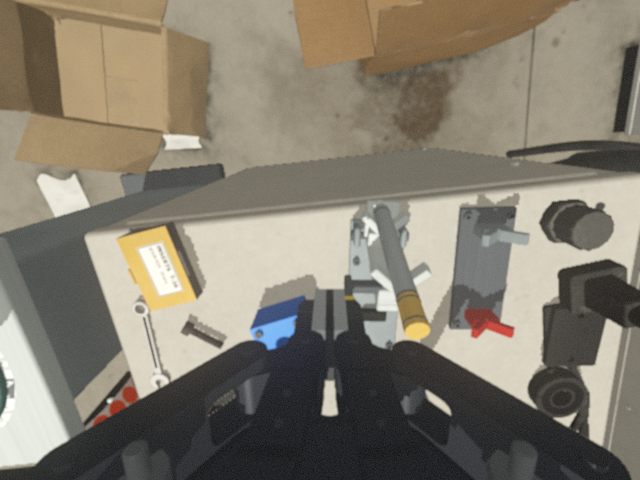

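Request:
arm_command --pt "0 0.03 0 0" --pt "0 0.027 0 0" --pt "0 0 -0.008 0" --pt "0 0 -0.004 0" --pt "0 0 0 0"

```text
time: 13.5
tool_pos: [0.5398, 0.1466, 0.1643]
tcp_rot: [-1.568, 0.083, -0.088]
wrist_force: [-0.2, 0.3, -0.2]
width: 0.0
```

Request:
arm_command --pt "0 0 -0.003 0" --pt "0 0 -0.003 0" --pt "0 0 -0.003 0" --pt "0 0 0 0"

```text
time: 14.0
tool_pos: [0.5378, 0.138, 0.1629]
tcp_rot: [-1.569, 0.084, -0.085]
wrist_force: [0.2, 0.3, 0.7]
width: -0.001
```

Run:
```python
from vb import *
st=sensors.read_state()
go((.5425,.159,.160),-6.2,st)
s=read_camera("scene");crop(s["color"],235,250,120,90,6.6,"pics/s11.png")
```

```text
t 14.0 pos [0.5378 0.138  0.1629] yaw -6.2 F [0.2 0.3 0.7] w -0.0001 q [0.206 0.092 1.936 0.    1.113 0.314]
 turn 0.0 then deltas [0.00245606 0.00288605 0.02137267]
```

View pics/s11.png

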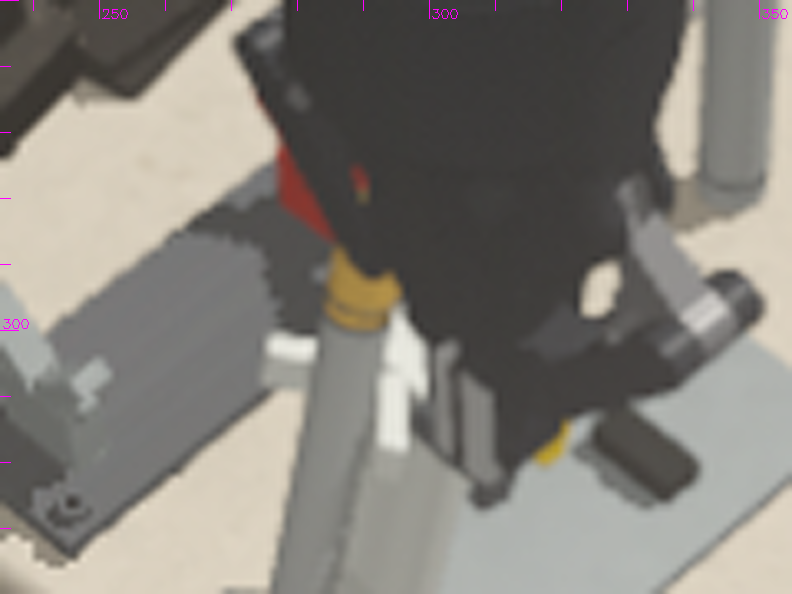

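Request:
arm_command --pt "-0.004 0 -0.003 0" --pt "0 0.0007 -0.007 0" --pt "0 0.0007 -0.007 0" --pt "0 0.0014 -0.007 0" --pt "0 0.0014 -0.007 0" --pt "0 0.0021 -0.0068 0" --pt "0 0.0021 -0.0068 0" --pt "0 0 0 0"

```text
time: 15.05
tool_pos: [0.5283, 0.0931, 0.1538]
tcp_rot: [-1.57, 0.086, -0.085]
wrist_force: [0.3, -1.0, 0.4]
width: 0.002
```

Run:
```python
from vb import *
st=sensors.read_state()
go((.5425,.159,.160),-6.2,st)
s=read_camera("scene");crop(s["color"],235,250,120,90,6.6,"pics/s12.png")
```

```text
t 15.05 pos [0.5283 0.0931 0.1538] yaw -6.22 F [ 0.3 -1.   0.4] w 0.0002 q [ 1.290e-01  6.600e-02  1.981e+00 -1.000e-03  1.095e+00  2.370e-01]
 turn -0.0003 then deltas [ 0.00697712 -0.00623184  0.06705446]
```

View pics/s12.png

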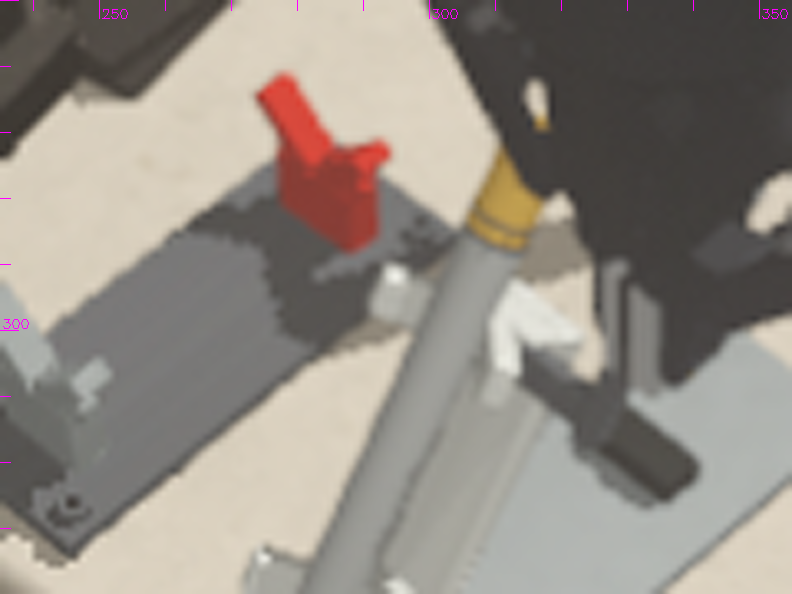

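Request:
arm_command --pt "0 0.0015 -0.0066 0" --pt "0 0.002 -0.0066 0" --pt "0 0.0032 -0.0063 0" --pt "0 0.0034 -0.0063 0" --pt "0 0.004 -0.0059 0" --pt "0 0.0041 -0.0059 0" --pt "0 0.0046 -0.0055 0" --pt "0 0.0046 -0.0054 0" --pt "0 0.0051 -0.005 0" --pt "0 0.0052 -0.005 0" --pt "0 0 0 0"

```text
time: 16.48
tool_pos: [0.5223, 0.0353, 0.1159]
tcp_rot: [-1.57, 0.085, -0.085]
wrist_force: [0.5, 0.5, 0.7]
width: 0.003
```

Run:
```python
from vb import *
st=sensors.read_state()
C=crad((.5793,.0617),np.radians(-6.2),.5)
go(C["tab"]+.011*vb((0,0),np.radians(-6.2))[2]-.005*C["x"],-6.2,st)
s=read_camera("scene");w=read_camera("wrist");crop(s["color"],255,250,120,90,6.6,"pics/s13.png")
cv2.imwrite("pics/w13.png",w["color"][:,:,::-1])
```

```text
t 16.48 pos [0.5223 0.0353 0.1159] yaw -6.21 F [0.5 0.5 0.7] w 0.0003 q [ 2.000e-02  8.200e-02  2.042e+00 -1.000e-03  1.018e+00  1.290e-01]
 turn -0.0001 then deltas [ 0.00183252 -0.00042465  0.00539249]
```

View pics/s13.png

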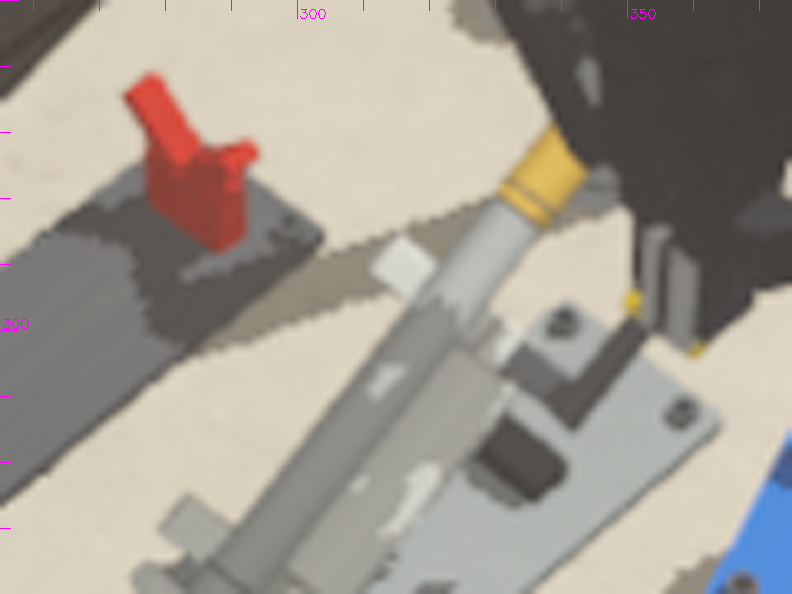

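View pics/w13.png

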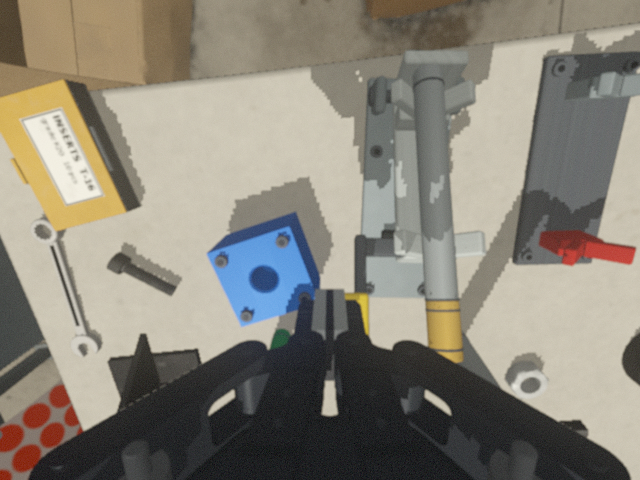

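Request:
arm_command --pt "0.002 0.0056 -0.004 0" --pt "0.002 0.0056 -0.004 0" --pt "0 0.006 -0.0032 0" --pt "0 0.006 -0.0032 0" --pt "0 0.0064 -0.0022 0" --pt "0 0.0064 -0.0022 0" --pt "0 0.0067 -0.0012 0" --pt "0 0.006 -0.0012 0" --pt "0 0 0 0"

```text
time: 17.7
tool_pos: [0.5235, 0.0145, 0.0669]
tcp_rot: [-1.569, 0.086, -0.084]
wrist_force: [0.0, 0.4, -0.2]
width: -0.002
```

Request:
arm_command --pt "0 0.006 0 0" --pt "0 0.005 0 0" --pt "0 0.002 0 0" --pt "0 0 0 0"

```text
time: 18.2
tool_pos: [0.5239, 0.0145, 0.0545]
tcp_rot: [-1.569, 0.085, -0.084]
wrist_force: [-1.2, 0.9, -0.7]
width: 0.0
```

Run:
```python
from vb import *
st=sensors.read_state()
go((.519,.0135,.053),-6.2,st)
s=read_camera("scene");w=read_camera("wrist");crop(s["color"],255,250,120,90,6.6,"pics/s14.png")
cv2.imwrite("pics/w14.png",w["color"][:,:,::-1])
```

```text
t 18.2 pos [0.5239 0.0145 0.0545] yaw -6.19 F [-1.2  0.9 -0.7] w 0.0 q [-0.02   0.162  2.084  0.     0.896  0.088]
 turn 0.0001 then deltas [-0.00475099  0.00147559 -0.00154162]
```

View pics/s14.png

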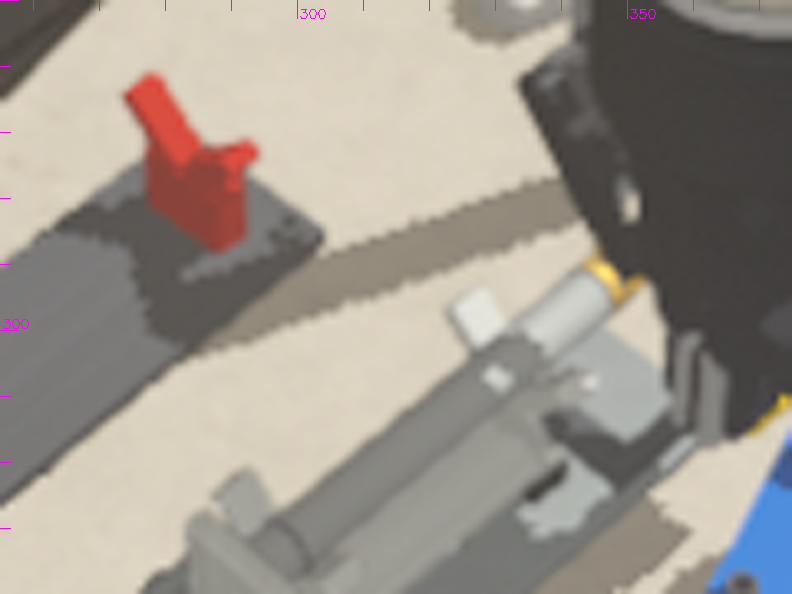

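View pics/w14.png

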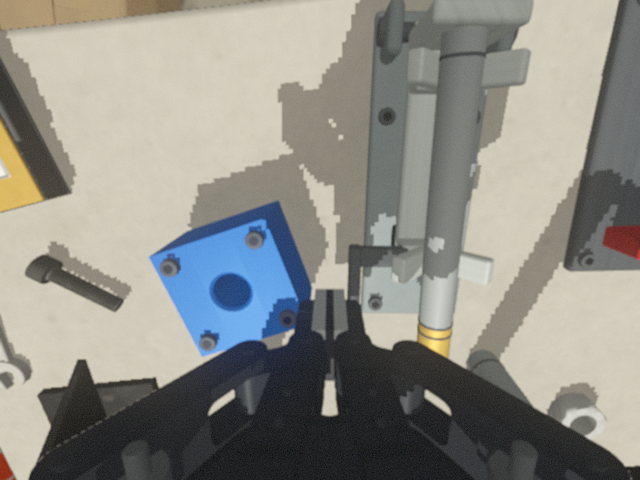

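Request:
arm_command --pt "0 0.002 0 0" --pt "0 0.001 0 0"

```text
time: 18.55
tool_pos: [0.5245, 0.0143, 0.0527]
tcp_rot: [-1.569, 0.085, -0.085]
wrist_force: [-2.0, -0.1, 10.7]
width: 0.002
```

Request:
arm_command --pt "0 0.0015 0 0" --pt "0 0.0005 0 0"

```text
time: 18.8
tool_pos: [0.5247, 0.0142, 0.0524]
tcp_rot: [-1.569, 0.085, -0.085]
wrist_force: [-7.8, -0.2, 20.2]
width: -0.0
```

Request:
arm_command --pt "0 -0.006 0 0" --pt "0 -0.03 0 0" --pt "0 -0.05 0 0" --pt "0 -0.04 0 0" --pt "0.02 -0.02 0.02 0" --pt "0.03 0 0.04 0" --pt "0 0 0 0" --pt "0 0 0 0" --fingers 0.04

```text
time: 19.8
tool_pos: [0.5794, 0.0685, 0.1949]
tcp_rot: [-1.57, 0.086, -0.083]
wrist_force: [0.1, -0.9, -0.4]
width: 0.465
```

Run:
```python
from vb import *
st=sensors.read_state()
C=crad((.5793,.0617),np.radians(-6.2),0.)
w=read_camera("wrist");s=read_camera("scene");t=read_camera("top")
ax=[C["seat"]+np.array(d)*1-k*C["yc"] for k in(0,.075,.122,.15) for d in([0,0,0],)]
im=w["color"].copy()
for q in proj(w,ax,st): cv2.circle(im,tuple(int(v) for v in q),3,(255,0,0),-1)
cv2.imwrite("pics/w15.png",im[:,:,::-1])
crop(t["color"],235,225,160,120,5,"pics/t15.png");crop(s["color"],255,240,120,90,6.6,"pics/s15.png")
print(proj(t,ax),proj(s,ax));print(C["mid"])
go(C["mid"]-.015*C["yc"]+[0,0,-.0187],-6.2,st)
```

```text
[[267.97593754 251.4879574 ]
 [309.31845227 257.09756751]
 [335.41367369 260.62276817]
 [351.00826039 262.7236971 ]] [[293.04707329 337.30289767]
 [325.2488547  310.73870471]
 [344.08929151 295.14181029]
 [354.84585761 286.2190408 ]]
[0.58027199 0.07064736 0.053     ]
t 19.8 pos [0.5794 0.0685 0.1949] yaw -6.15 F [ 0.1 -0.9 -0.4] w 0.0397 q [ 0.075  0.119  1.843 -0.     1.181  0.183]
 turn 0.0009 then deltas [ 0.00059931  0.16056655 -0.01281388]
```

View pics/w15.png

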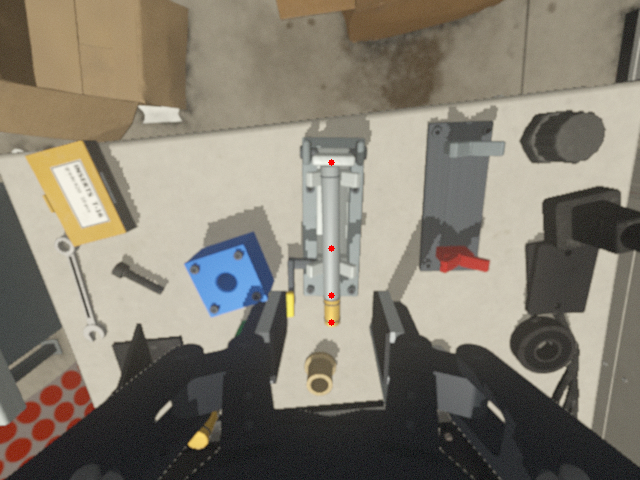

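View pics/s15.png

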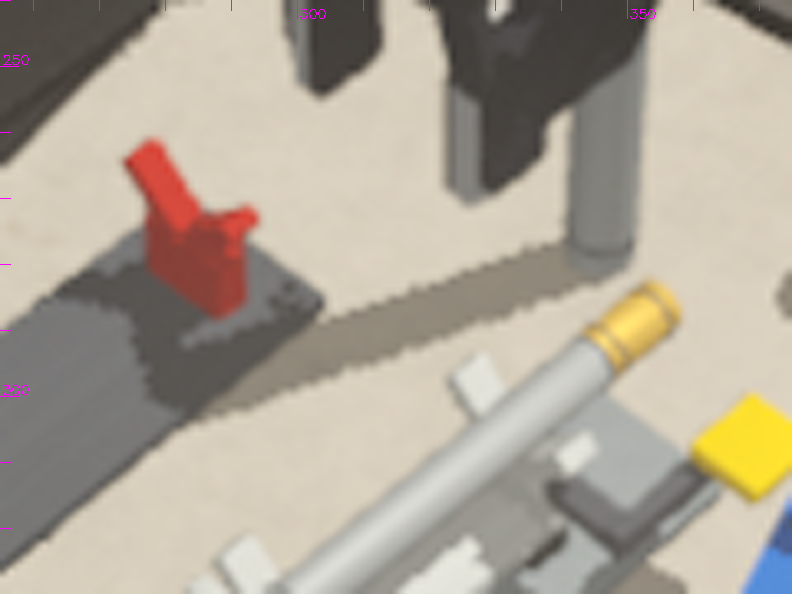

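Request:
arm_command --pt "0.0006 0.03 -0.0128 0" --pt "0 0.045 0 0" --pt "0 0.045 0 0" --pt "0 0.025 0 0" --pt "0 0.01 0 0" --pt "0 0 0 0" --pt "0 0 0 0"

```text
time: 20.82
tool_pos: [0.5809, 0.0558, 0.0424]
tcp_rot: [-1.569, 0.083, -0.087]
wrist_force: [-0.4, 0.6, 0.0]
width: 0.469
```

Run:
```python
from vb import *
st=sensors.read_state()
C=crad((.5793,.0617),np.radians(-6.2),0.)
w=read_camera("wrist");cv2.imwrite("pics/w16.png",w["color"][:,:,::-1])
go(C["mid"]-.015*C["yc"]+[0,0,-.0187],-6.2,st)
```

```text
t 20.82 pos [0.5809 0.0558 0.0424] yaw -6.2 F [-0.4  0.6  0. ] w 0.0401 q [ 0.053  0.277  1.967 -0.     0.895  0.161]
 turn -0.0 then deltas [-0.00218984  0.00811546 -0.00025962]
```

View pics/w16.png

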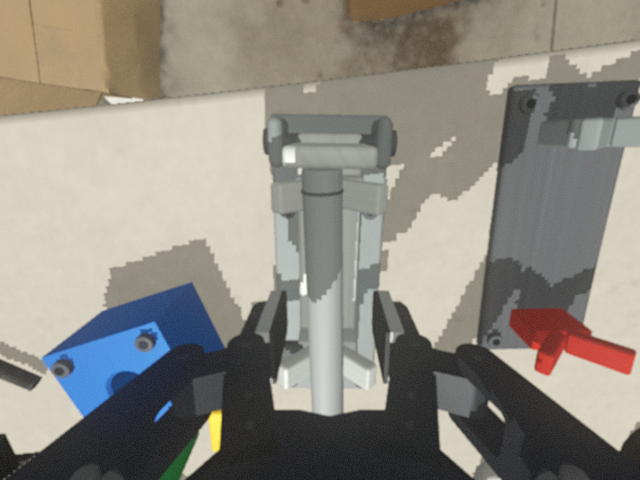

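Request:
arm_command --pt "-0.002 0.004 0 0" --pt "0 0.003 0 0" --pt "0 0 0 0" --pt "0 0 0 0"

```text
time: 21.38
tool_pos: [0.5775, 0.0561, 0.0337]
tcp_rot: [-1.569, 0.085, -0.085]
wrist_force: [1.0, 0.4, 0.3]
width: 0.468
```

Request:
arm_command --pt "0 0 0 0" --pt "0 0 0 0" --pt "0 0 0 0" --pt "0 0 0 0" --pt "0 0 0 0" --fingers 0.0 --newtons 40

```text
time: 22.0
tool_pos: [0.5787, 0.056, 0.0343]
tcp_rot: [-1.569, 0.083, -0.087]
wrist_force: [5.2, -0.4, 0.2]
width: 0.171
```

Request:
arm_command --pt "0 -0.008 0 0" --pt "0 -0.02 0 0" --pt "0 -0.04 0 0" --pt "0 -0.04 0 0" --pt "0 0 0 0"

```text
time: 22.62
tool_pos: [0.5803, 0.0564, 0.1472]
tcp_rot: [-1.568, 0.079, -0.091]
wrist_force: [0.7, -0.0, -0.8]
width: 0.172
```

Request:
arm_command --pt "0.03 0 0 -0.015" --pt "0.045 0 0 -0.016" --pt "0.03 0 0 0" --pt "0.015 0 0 0" --pt "0 0 0 0" --pt "0 0 0 0"

```text
time: 23.38
tool_pos: [0.6955, 0.0453, 0.1411]
tcp_rot: [-1.57, 0.062, -0.059]
wrist_force: [-0.3, 0.7, -1.2]
width: 0.172
```

Run:
```python
from vb import *
st=sensors.read_state()
w=read_camera("wrist");s=read_camera("scene");t=read_camera("top")
np.save("cams2.npy",np.array([st,w,s,t],dtype=object),allow_pickle=True)
cv2.imwrite("pics/w17.png",w["color"][:,:,::-1])
crop(t["color"],235,140,160,120,5,"pics/t17.png");crop(s["color"],205,200,160,120,5,"pics/s17.png")
C=crad((.5793,.0617),np.radians(-6.2),0.)
print("grip from foot",(np.array([.5787,.056,.053])-C["seat"])@-C["yc"])
go((.7025,.0687,.0263),-4.4,st)
```

```text
grip from foot 0.06773146010806581
t 23.38 pos [0.6955 0.0453 0.1411] yaw -4.4 F [-0.3  0.7 -1.2] w 0.0147 q [0.029 0.369 1.638 0.    1.137 0.106]
 turn -0.0001 then deltas [0.00521684 0.11484106 0.02382386]
```

View pics/w17.png

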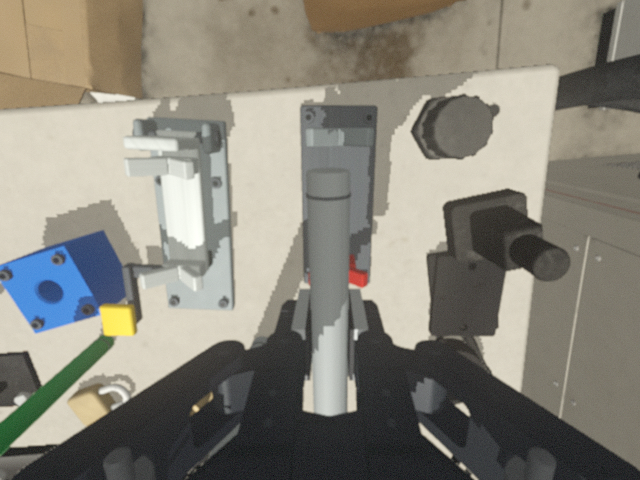

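View pics/s17.png

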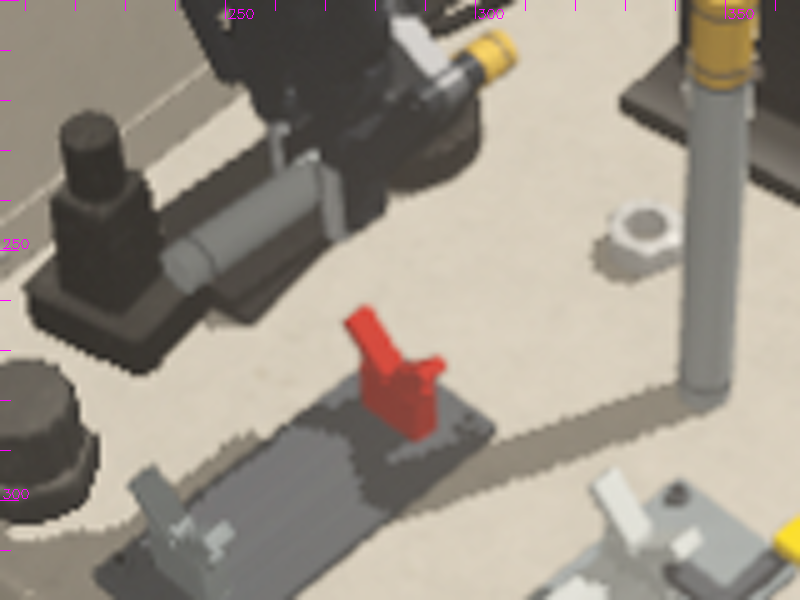

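View pics/t17.png

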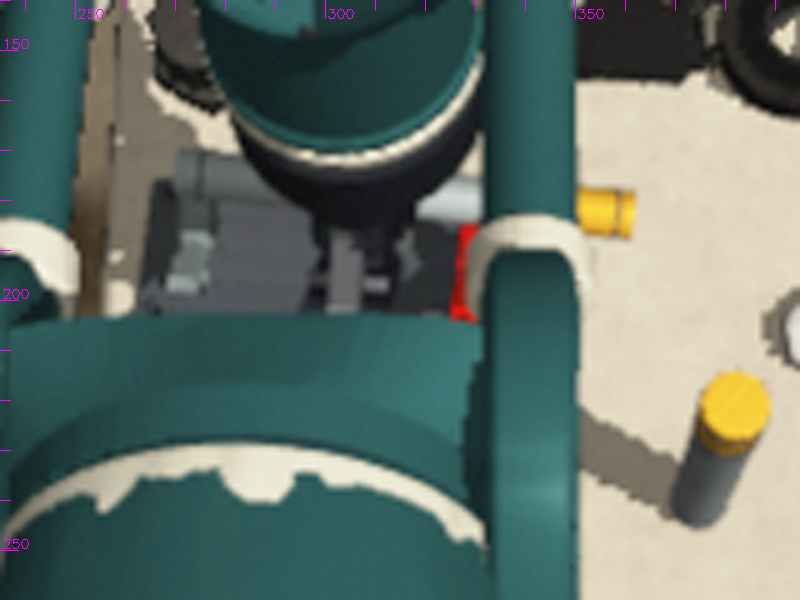

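Run:
```python
from vb import *
st,w,s,t=np.load("cams2.npy",allow_pickle=True)
p=st["tool_pos"];a=np.radians(-4.4);y=np.array([-np.sin(a),np.cos(a),0]);x=np.array([np.cos(a),np.sin(a),0])
g=p+[0,0,.0187]
F=g+.0677*y;B=g-.0823*y
print("top",proj(t,[F,B]),"scene",proj(s,[F,B]),"wrist",proj(w,[F,F+[0,0,.008]],st))
print("brass tri",tri(ray(t,(361.7,182.2)),ray(s,(307.5,208.5))),B)
print("foot tri",tri(ray(t,(270.3,174)),ray(s,(239.5,254.5))),F)
im=w["color"].copy()
pts=[np.array([.7025,.0687,.008])+i*.03*x+j*.075*y for i,j in((1,1),(1,-1),(-1,-1),(-1,1))]
cv2.polylines(im,[proj(w,pts,st).astype(int)],True,(255,0,255),1)
# fork tops: grey fork tips
for j in(1,-1):
    for i in(1,-1):
        q=proj(w,np.array([.7025,.0687,.045+.0117])+i*.023*x+j*.052*y,st)[0];cv2.circle(im,tuple(int(v) for v in q),2,(0,255,0),-1)
for q in proj(w,[F,B],st): cv2.circle(im,tuple(int(v) for v in q),3,(255,0,0),-1)
crop(im,240,80,200,150,4,"pics/w17c.png")
```

```text
top [[269.48639917 174.20073366]
 [360.52890118 182.98934871]] scene [[238.81890517 256.31701585]
 [304.68136078 209.43278417]] wrist [[331.6004684  163.9704219 ]
 [331.67760927 166.04482201]]
brass tri (array([ 0.68812134, -0.03964496,  0.16122839]), [np.float64(0.002282082465043198), np.float64(0.002282082465043246)]) [ 0.68915682 -0.03671085  0.15984106]
foot tri (array([0.7002917 , 0.11115418, 0.16280375]), [np.float64(4.3954840223294796e-05), np.float64(4.3954840223291536e-05)]) [0.70066467 0.11284706 0.15984106]
```

View pics/w17c.png

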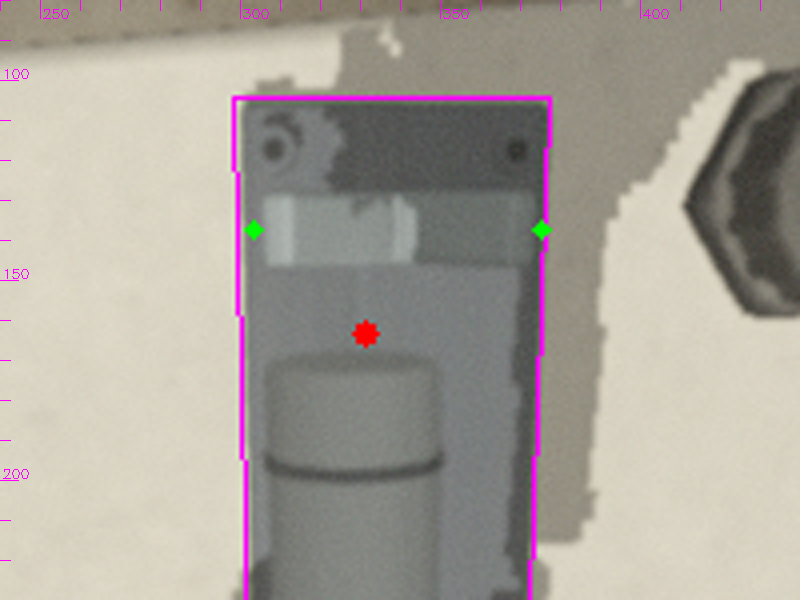

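Request:
arm_command --pt "0.0055 0 0.02 0" --pt "0 0.02 0.0135 0" --pt "0 0.045 0 0" --pt "0 0.03 0 0" --pt "0 0 0 0" --pt "0 0 0 0" --pt "0 0 0 0"

```text
time: 24.4
tool_pos: [0.7069, 0.0785, 0.049]
tcp_rot: [-1.569, 0.057, -0.063]
wrist_force: [-1.1, 0.0, -1.0]
width: 0.173
```

Run:
```python
from vb import *
st=sensors.read_state()
w=read_camera("wrist");s=read_camera("scene");t=read_camera("top")
np.save("cams3.npy",np.array([st,w,s,t],dtype=object),allow_pickle=True)
cv2.imwrite("pics/w18.png",w["color"][:,:,::-1])
crop(t["color"],235,140,160,120,5,"pics/t18.png");crop(s["color"],205,200,160,120,5,"pics/s18.png")
go((.7035,.0783,.0263),-4.4,st)
```

```text
t 24.4 pos [0.7069 0.0785 0.049 ] yaw -4.4 F [-1.1  0.  -1. ] w 0.0147 q [0.076 0.478 1.669 0.    0.991 0.152]
 turn -0.0001 then deltas [-0.00334661  0.02274543 -0.0004819 ]
```

View pics/w18.png

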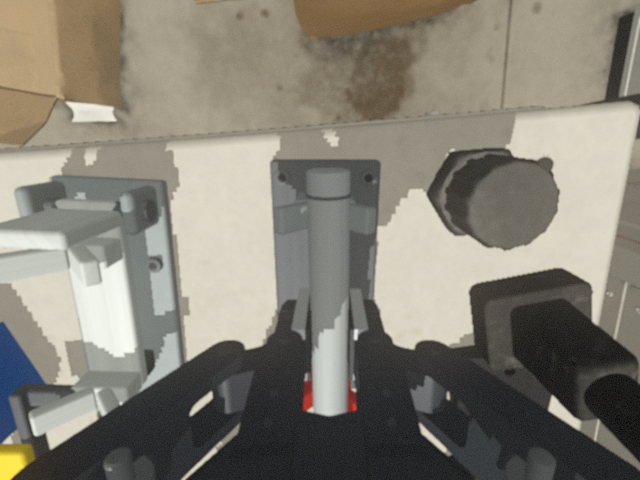

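View pics/s18.png

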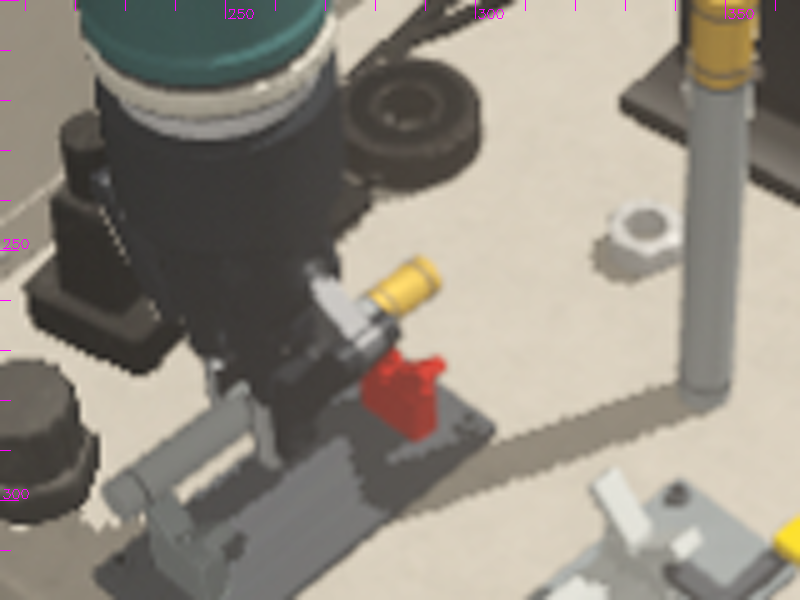

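View pics/t18.png

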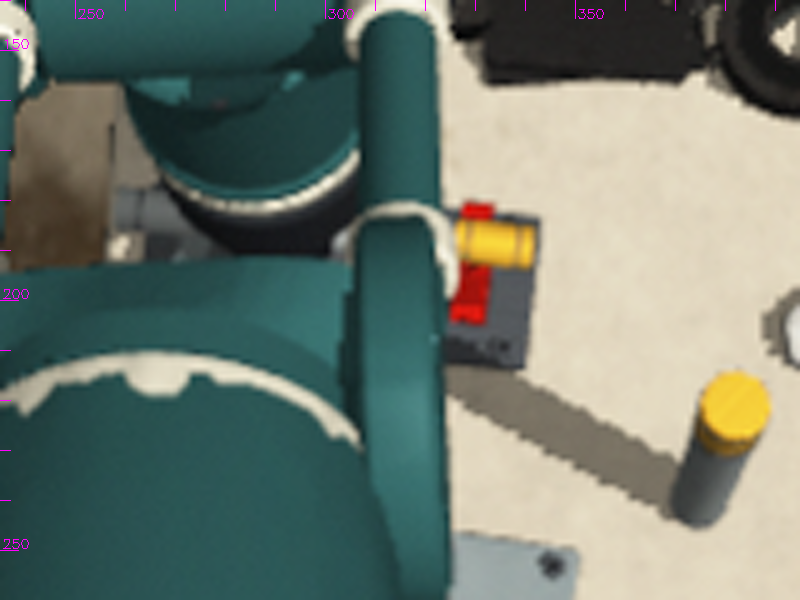

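Run:
```python
from vb import *
st,w,s,t=np.load("cams3.npy",allow_pickle=True)
a=np.radians(-4.4);y=np.array([-np.sin(a),np.cos(a),0]);x=np.array([np.cos(a),np.sin(a),0]);O=np.array([.7025,.0687,0])
tt=lambda u,v:(u/5+235-.4,v/5+140-.4);ss=lambda u,v:(u/5+205-.4,v/5+200-.4)
for nm,P in (("brass",onz(t,tt(535,244),.0677)),("foot",onz(t,tt(117,205),.0677)),("brass s",onz(s,ss(429,274),.0677)),("foot s",onz(s,ss(122,498),.0677)),
  ("plate -y+x",onz(t,tt(541,217),.008)),("plate -y-x",onz(t,tt(526,368),.008))):
    print(nm,P.round(4),"rest y",round((P-O)@y,4),"x",round((P-O)@x,4))
```

```text
brass [ 0.7014 -0.0057  0.0677] rest y -0.0743 x 0.0046
foot [0.7125 0.1454 0.0677] rest y 0.0772 x 0.0041
brass s [ 0.6994 -0.0048  0.0677] rest y -0.0735 x 0.0025
foot s [0.7136 0.1386 0.0677] rest y 0.0705 x 0.0057
plate -y+x [ 0.7262 -0.0075  0.008 ] rest y -0.0741 x 0.0295
plate -y-x [ 0.6677 -0.0033  0.008 ] rest y -0.0744 x -0.0292
```

Request:
arm_command --pt "-0.002 0.006 0 0" --pt "-0.0015 0.008 0 0" --pt "0 0.004 0 0" --pt "0 0 0 0" --pt "0 0 0 0"

```text
time: 25.18
tool_pos: [0.7017, 0.0783, 0.0288]
tcp_rot: [-1.57, 0.06, -0.06]
wrist_force: [0.8, -1.0, -1.2]
width: 0.174
```

Request:
arm_command --pt "0 0.001 0 0" --pt "0 0.001 0 0" --pt "0 0 0 0"

```text
time: 25.55
tool_pos: [0.7023, 0.0785, 0.0273]
tcp_rot: [-1.57, 0.059, -0.062]
wrist_force: [1.2, -0.5, 1.6]
width: 0.169
```

Contact is starting (the z force rose from -1.2 to +1.6 N). I lower a little more.

Request:
arm_command --pt "0 0.001 0 0" --pt "0 0.0005 0 0" --pt "0 0 0 0"

```text
time: 25.92
tool_pos: [0.7029, 0.0785, 0.0265]
tcp_rot: [-1.57, 0.058, -0.063]
wrist_force: [1.5, -1.4, 5.1]
width: 0.173
```

Run:
```python
from vb import *
st=sensors.read_state();go((.7035,.0783,.0263),-4.4,st)
w=read_camera("wrist");s=read_camera("scene")
crop(w["color"],220,120,240,180,3.3,"pics/w19.png");crop(s["color"],205,230,120,90,6.6,"pics/s19.png")
```

```text
t 25.93 pos [0.7029 0.0785 0.0265] yaw -4.41 F [ 1.5 -1.4  5.1] w 0.0148 q [ 0.076  0.497  1.688 -0.     0.954  0.153]
 turn -0.0002 then deltas [ 0.00056985  0.00021904 -0.00014382]
```

View pics/w19.png

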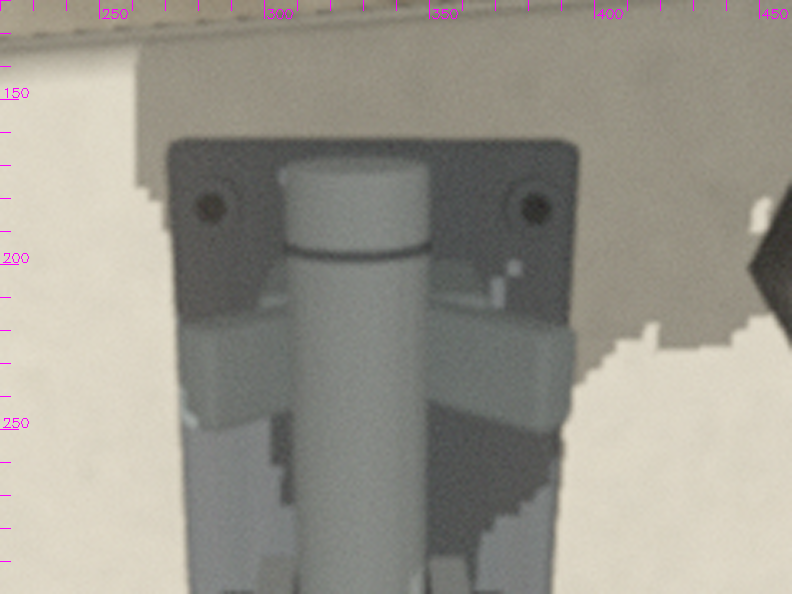

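View pics/s19.png

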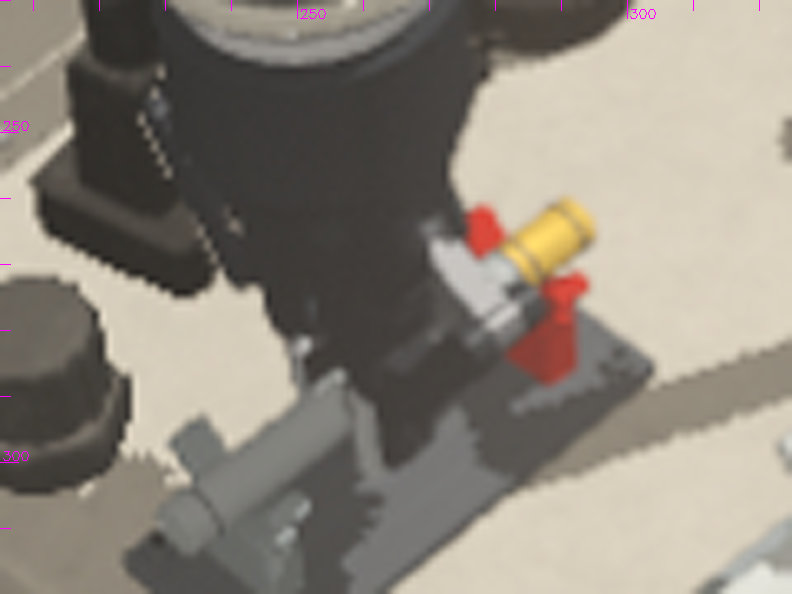

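Request:
arm_command --pt "0.001 0 0 0" --pt "0.001 0 0 0" --pt "0 0 0 0"

```text
time: 26.4
tool_pos: [0.7038, 0.0784, 0.0257]
tcp_rot: [-1.57, 0.061, -0.061]
wrist_force: [1.3, 1.2, 6.9]
width: 0.172
```

Request:
arm_command --pt "0 0.001 0 0" --pt "0 0 0 0"

```text
time: 26.65
tool_pos: [0.7041, 0.0784, 0.0254]
tcp_rot: [-1.57, 0.06, -0.062]
wrist_force: [0.0, 0.4, 7.9]
width: 0.171
```

Request:
arm_command --pt "0 0 0 0" --pt "0 0 0 0" --pt "0 0 0 0" --pt "0 0 0 0" --fingers 0.04

```text
time: 27.15
tool_pos: [0.7032, 0.0783, 0.0237]
tcp_rot: [-1.57, 0.061, -0.06]
wrist_force: [0.3, 1.1, -0.2]
width: 0.47
```

Request:
arm_command --pt "0 -0.005 0 0" --pt "0 -0.02 0 0" --pt "0 -0.04 0 0" --pt "0 -0.05 0 0" --pt "0 -0.05 0 0" --pt "0 0 0 0"

```text
time: 27.9
tool_pos: [0.7081, 0.0787, 0.1988]
tcp_rot: [-1.568, 0.049, -0.072]
wrist_force: [0.3, -0.9, 0.3]
width: 0.465
```

Run:
```python
from vb import *
st=sensors.read_state();go((.7035,.0783,.0263),-4.4,st)
w=read_camera("wrist");s=read_camera("scene");t=read_camera("top")
np.save("cams4.npy",np.array([st,w,s,t],dtype=object),allow_pickle=True)
cv2.imwrite("pics/w20.png",w["color"][:,:,::-1]);crop(s["color"],205,230,160,120,5,"pics/s20.png")
```

```text
t 27.9 pos [0.7081 0.0787 0.1988] yaw -4.41 F [ 0.3 -0.9  0.3] w 0.0397 q [0.076 0.344 1.561 0.    1.222 0.153]
 turn -0.0002 then deltas [-0.00455437  0.17250171 -0.0007229 ]
```

View pics/w20.png

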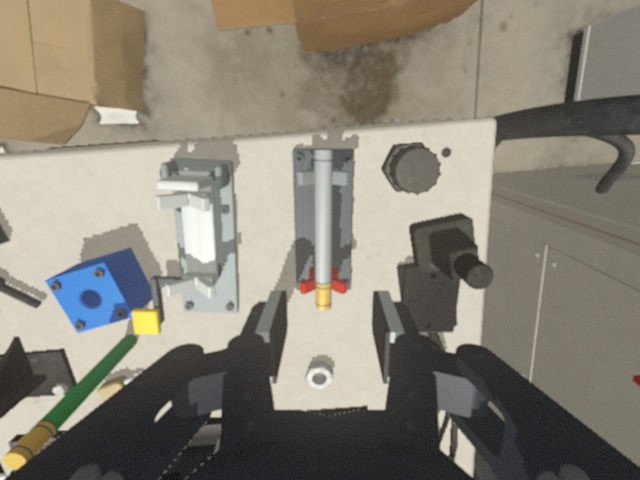

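View pics/s20.png

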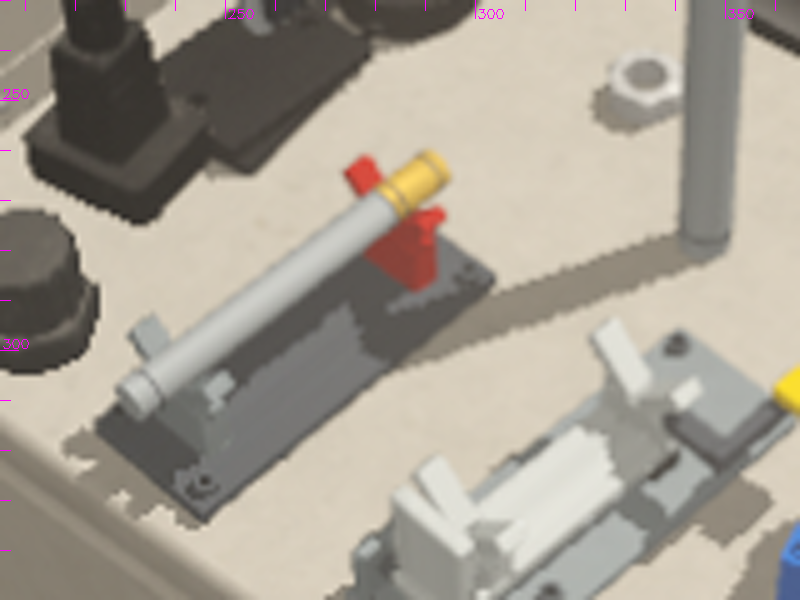

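Request:
arm_command --pt "0 -0.05 0 0" --pt "0 -0.05 0 0" --pt "0 0 0.05 0" --pt "-0.02 0 0.06 0" --pt "-0.02 0 0.06 0" --pt "-0.02 0 0.06 0" --pt "0 0 0.05 0" --pt "0 0 0 0" --pt "0 0 0 0"

```text
time: 29.18
tool_pos: [0.6651, 0.3594, 0.2869]
tcp_rot: [-1.572, 0.062, -0.058]
wrist_force: [-0.3, -1.1, 0.2]
width: 0.467
```

Run:
```python
from vb import *
t=read_camera("top");s=read_camera("scene")
crop(t["color"],240,160,160,120,5,"pics/t21.png");cv2.imwrite("pics/t21f.png",t["color"][:,:,::-1])
crop(s["color"],205,230,120,90,6.6,"pics/s21.png")
```

```text
(no output)
```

View pics/t21.png

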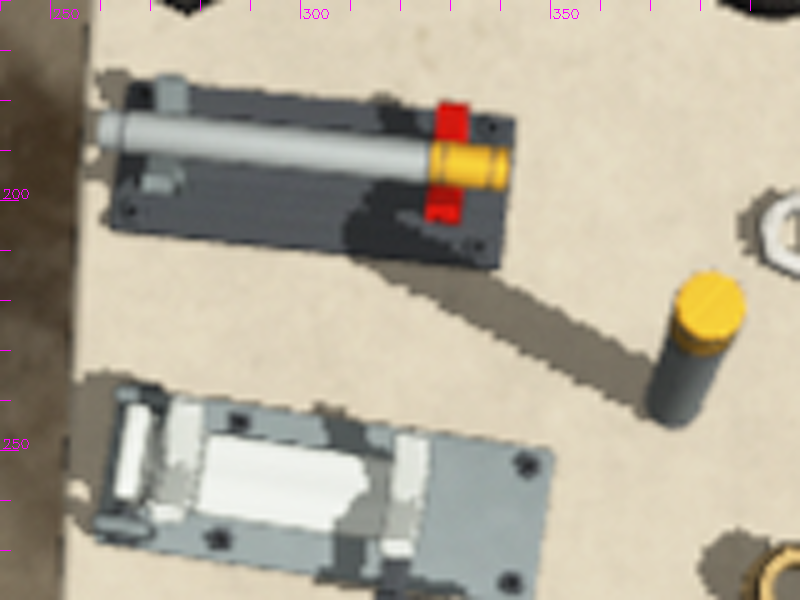

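View pics/t21f.png

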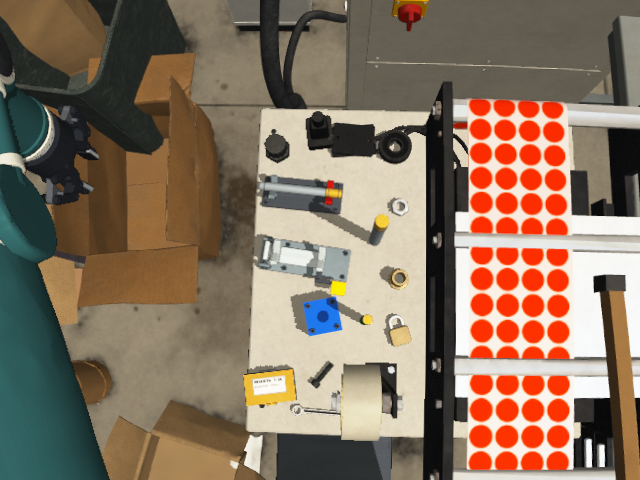

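View pics/s21.png

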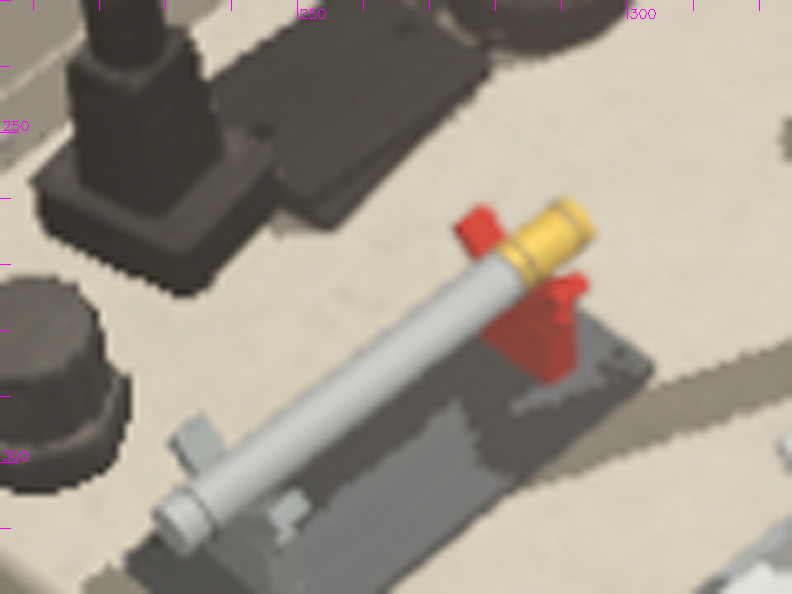

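Run:
```python
from vb import *
t=read_camera("top");s=read_camera("scene")
a=np.radians(-4.4);y=np.array([-np.sin(a),np.cos(a),0]);x=np.array([np.cos(a),np.sin(a),0]);O=np.array([.7025,.0687,0])
tt=lambda p:(p[0]/5+240-.4,p[1]/5+160-.4);ss=lambda p:(p[0]/6.6+205-.4,p[1]/6.6+230-.4)
for nm,p,z,c,f in(("foot",(99,131),.045,t,tt),("brass",(510,167),.045,t,tt),("grey+",(172,94),.056,t,tt),("grey-",(160,182),.056,t,tt),("red+",(453,120),.056,t,tt),("red-",(443,206),.056,t,tt),
 ("pl",(515,117),.008,t,tt),("pl",(498,269),.008,t,tt),("pl",(109,231),.008,t,tt),("pl",(125,82),.008,t,tt),("foot s",(172,533),.045,s,ss),("brass s",(578,217),.045,s,ss)):
    P=onz(c,f(p),z);print(nm,P.round(4),"y",round(1000*(P-O)@y,1),"x",round(1000*(P-O)@x,1))
```

```text
foot [0.7084 0.1458 0.045 ] y 77.3 x -0.1
brass [ 0.6982 -0.0058  0.045 ] y -74.6 x 1.4
grey+ [0.7202 0.118  0.056 ] y 50.5 x 13.8
grey- [0.6872 0.1209 0.056 ] y 50.9 x -19.3
red+ [0.7126 0.0152 0.056 ] y -52.5 x 14.2
red- [0.6807 0.0179 0.056 ] y -52.3 x -17.9
pl [ 0.7262 -0.0071  0.008 ] y -73.8 x 29.5
pl [ 0.6673 -0.0021  0.008 ] y -73.3 x -29.7
pl [0.6784 0.1456 0.008 ] y 74.8 x -29.9
pl [0.7367 0.1423 0.008 ] y 76.0 x 28.5
foot s [0.7092 0.1431 0.045 ] y 74.7 x 1.0
brass s [ 0.6982 -0.007   0.045 ] y -75.8 x 1.5
```

Run:
```python
from h import *
t=read_camera("top")["color"].astype(int);o=cv2.imread("pics/top0.png")[:,:,::-1].astype(int)
for n,(x,y,r) in dict(nut=(400,206,14),bush=(398,278,16),padlock=(398,330,20),ring=(395,146,20),green=(366,319,8),big=(378,232,18)).items():
    print(n,np.abs(t-o)[y-r:y+r,x-r:x+r].mean().round(2))
print(job.finish_job())
```

```text
nut 0.78
bush 0.82
padlock 0.76
ring 0.9
green 0.77
big 0.81
the job is handed in; nothing more can be done
None
```

The job is done and handed in at about 29 s of the 69 s allowed; `finish_job` reports no verdict.

- **V-block:** I took the grey shaft out of the blue block and stood it plain end down on the foot stop of the raised V-block. I leaned it into the V, let go, and pushed the yellow tab until the cradle reached its level stop. The force rose to about 20 N there, below the 40 N limit. A picture then showed the shaft lying in the level V, free of the gripper.
- **Shaft rest:** I took the shaft again and laid it in both forks with the brass end at the red fork. I let go and backed the arm well clear.

**Last checks:**
- **Seating:** the shaft lies in both forks.
- **Centring:** it is centred to about 1 to 2 mm, but the measurements disagree slightly. Against the surveyed rest centre, the top camera puts the shaft +1.4 mm off and the scene camera -0.5 mm. The fork tips themselves measure -0.9 mm from that centre.
- **Surroundings:** picture differences show the nut, bush, padlock, ring, green shaft and large shaft unmoved.

No checks failed.

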